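# Clamp a glass blank in the drilling nest with the T-key

### The arm

A 6-joint arm with a two-finger parallel gripper is mounted at the origin on a cart in front of the work surface, level with it; the furniture and walls round the work are solid. World frame = base frame: x ahead of the robot, y to its left, z up, the work surface at z = 0. Lengths are in m, angles in rad, forces in N, time in s.
With the tool pointing down it reaches from about 0.35 to 0.775 m from the base axis. Payload 5.5 kg.
Tool frame: the origin (TCP) lies at the very end of the fingers, on their centre line; the grasp point (between the pads) lies 19 mm behind it (env.grasp_offset is the distance from the TCP to the grasp point, in m); z points along the fingers, x is the direction in which the jaws open and shut, and the axes are right-handed (so a half turn about z gives the same grasp; the last joint's range is limited). The gripper opens to 85 mm and grips with 20 to 120 N. Pads are 22 mm wide; open, the fingers measure 114 mm over their backs; the gripper's body (76 mm by 85 mm) begins 54 mm behind the grasp point. The pads swing forward as they close: fully open they stand 13 mm farther back than shut.
Start: joints at [-1.399, 0.313, 0.046, 1.304, 0, 1.431], TCP at [0.176, -0.547, 0.231] pointing down, gripper open.
Joint ranges: [-2.76, 2.76], [-0.86, 1.69], [-1.03, 1.26], [-2.2, 2.34], [-1.47, 1.5], [-3.14, 3.14]. Speed limits (rad/s): [2.57, 2.57, 3.14, 3.14, 3.14, 3.14].

### API

Orientations are given as a unit quaternion [w, x, y, z].
In Python, from workcell import status, viewer, env gives the robot as it stands.
- The arm moves only by the tool carry_out, never from a script. Its argument "plan" is a list of rows, each an object of numbers: "x", "y", "z": the shift along the tool's x, y, z in m; "ax", "ay", "az": the turn, a rotation vector about the tool's x, y, z in rad; "hand": the opening, from 0 (shut) to 1 (fully open). In form: [{"x": .., "y": .., "z": .., "ax": .., "ay": .., "az": .., "hand": ..}, ...]. A call has 1 to 12 rows; each row is the pose to reach, as a shift and turn from the pose measured when the call began, along the tool's axes at that moment; what a row does not reach only later rows make up. A row lasts 1/12 s, in which the tool goes at most 41.7 mm and 7.16 degrees, less where a joint would pass 70% of its speed; a pose out of reach is approached as far as the arm can. A call with a gripper value outside its range is refused whole. The fingers move at their own pace and stop on an object; "squeeze" is the grip in N (left out, the last holds). Time passes only in rows, so rows that repeat a pose let the fingers close. It gives the time, the measured TCP pose, the force and the opening at its end, in the units of the state.
- status.get_state(): the state, without advancing time (a new reading comes with each control period).
- viewer.read_camera(name): name is "side" or "top" or "wrist"; returns the picture (480x640x3 uint8, red, green, blue); there is no depth.
- viewer.camera_model(name): a dict with "vfov" (degrees; the focal length in pixels is half the picture's height over the tangent of half this angle, whatever the lens; pixels are square), "cx", "cy" (the principal point, pixels), "T" (4x4, takes a point from camera to world coordinates). Camera axes: x right, y down, z forward; pixel columns grow to the right and rows downward; lengths in m; the calibration is good to about 2 mm. A picture is of the moment at which its call begins: read the wrist's pose just before it. camera_model takes no time and is no camera call; for the wrist camera it gives the pose at the moment of the call.
- env.hand_in(): hands the job in, once; it reports no verdict.
The state is a dict: "clock": time; "joint_pos": joint angles; "qvel": joint speeds; "tau": joint torques, N m; "tcp_pos": TCP position; "orientation": TCP orientation; "wrist_force": force on the tool from outside, world axes, zero at the start; "ft_torque": the same for the moment, N m; "finger_gap": finger opening in m.
Only numpy, scipy, OpenCV 4.12 (cv2) and the standard library are available. Lean on these libraries where they do the work, as an engineer would, in place of code of your own. Each camera call takes 0.05 s, during which the arm holds its last target.

### The job

Lay the squarely cut glass blank (60 x 80 mm) flat in the pocket of the aluminium drilling nest, then take the T-key with the longer handle from the wooden rack, press it on the square socket of the cam screw and turn it clockwise until it drops in, and go on turning clockwise to the stop so that the sprung jaw grips the glass. Pull the key out and stand it back in the rack; leave the short key and everything else on the bench where it is.

Things in the scene. Friction and masses are not known exactly. Their poses are not given: they have to be found in the camera images.
- glass_blank_center (a point): Centre, half-way up, of the pale grey-green, squarely cut glass blank: 60 mm (its x) x 80 mm (its y) x 8 mm thick, z up, 0.09 kg, flat on the bench; the same after half a turn. Grasp it from above by its long edges, 60 mm apart. In the nest its 80 mm side lies along the nest's x.
- nest: Drilling nest, fixed: aluminium base plate 200 (x) x 112 (y) x 12 mm; origin at the centre of its underside, z up, x the clamping direction. Pocket between end stop (face at x = +70 mm) and jaw, and between four guide blocks with inner faces at y = +-31.5 mm (tops at z = 26 mm, 3 mm lead-in bevels). Finger gaps between the blocks on both sides: x = 5 to 55 mm, free down to z = 12 mm.
- pocket (a point): Point on the black rubber bed of the nest (20 mm over the bench; nest x = 30, y = 0), axes as the nest's. The middle of the blank's underside lies here when clamped; the blank then stands 2 mm proud of the guide blocks. Laid down 2 mm short of it (towards the jaw), the blank clears both the stop and the open jaw.
- socket_mouth (a point): Centre of the socket's mouth in the cam screw, an upright round steel head 32 mm wide, 44 mm over the bench, at the nest's x = -72 mm; axes as the nest's, not turning with the screw. Socket 14 mm square, 14 mm deep; the long key's 12 mm square fits in four ways, with some 0.2 rad of play. How far the screw stands turned is not reported: its flats start 0 to 0.75 rad clockwise, seen from above, of the nest's axes.
- cam_slide (a joint): How far the eccentric of the cam screw has pushed the jaw's slide towards the end stop, m: 0 at the start and until the socket's flats have turned 0.75 rad clockwise of the nest's axes; 4.5 mm at 1.3 rad, 5.7 mm at 1.6 rad, 6.2 mm at the screw's stop (1.9 rad). The screw stays where it is left (friction 0.1 N m; clamping takes up to 0.2 N m).
- clamp_jaw: Dark steel jaw with a rubber face, 52 mm wide, tops at z = 27 mm, sprung on the cam slide. Origin and axes coincide with the nest's while open; its face then stands at the nest's x = -14.3 mm, 84.3 mm from the end stop. With the screw at the stop it presses the blank against the end stop with about 11 N.
- tkey_long_handle (a point): Centre of the wooden cross handle of the LONG T-key: 90 mm (along its x) x 18 (y) x 22 mm high; z up along the shaft. Tip 86 mm below. Steel shaft 17 mm thick, its lowest 18 mm a 12 mm square with bevelled end, flats along the handle's x and y. 0.16 kg. Stands in one of the rack's wells; grasp the handle across its 18 mm.
- tkey_long_tip (a point): Middle of the lower end of the long key's square; axes as its handle's.
- tkey_short_handle (a point): Centre of the handle of the SHORT T-key, in the other well: handle 56 mm long, otherwise the same shape, but its square is 9 mm and only spins in the socket. Leave it there.
- key_rack: Wooden key rack, fixed, 150 (x) x 56 (y) x 40 mm high; origin at the centre of its underside, z up. Two wells at x = -40 and +40 mm, y = 0, each 21 mm wide and 34 mm deep (floor 6 mm over the bench), brass rims. A key standing in it has its handle's centre 92 mm over the bench.
- slab_small: Smaller offcut of slab glass with crooked sides, 45 x 60 x 8 mm, on the bench (origin at its underside). Leave it.
- flask: Black drinking flask, 72 mm wide, 250 mm tall, standing (origin at its underside). Leave it standing.
- glass_jar: Empty glass jar, 63 mm wide, 97 mm tall, standing (origin at its underside). Leave it standing.
Mind the look-alikes: they are no part of the job. Of the things that look like the part that bears glass_blank_center, the larger one is meant. Leave any red look-alike of the part that bears tkey_long_handle alone.

How it is judged:
On the way, in this order (a step that is already met when the one before it is completed fails the run):
1. the glass blank lies flat in the pocket, let go, with the jaw still open (z of glass_blank_center in the frame of nest between 0.0215 and 0.026 m and y of glass_blank_center in the frame of nest between -0.004 and 0.004 m and angle between glass_blank_center's own z axis and vertical below 0.04 rad and angle between the y axis of glass_blank_center and the x axis of nest, either way round below 0.09 rad and x of glass_blank_center in the frame of nest between 0.0235 and 0.0325 m and value of joint cam_slide below 0.002 m and distance between the grasp point and glass_blank_center above 0.035 m), for 0.2 s.
2. the long key stands in the socket and has been turned until the sprung jaw grips the blank (horizontal distance between tkey_long_tip and socket_mouth below 0.004 m and z of tkey_long_tip in the frame of socket_mouth below -0.008 m and value of joint cam_slide above 0.0056 m and contact force between clamp_jaw and anything else above 6 N), for 0.1 s.
At the end, for the whole second after the job is handed in: The glass blank lies flat (2 mm, 2 degrees) and square (5 degrees) in the pocket against the end stop, gripped by the jaw with over 5 N (cam slide past 5.5 mm of 6.2); the long key stands within 11 degrees of upright in a rack well, tip within 8 mm of its floor; the short key still in its well (z of glass_blank_center in the frame of nest between 0.0215 and 0.026 m and y of glass_blank_center in the frame of nest between -0.004 and 0.004 m and angle between glass_blank_center's own z axis and vertical below 0.04 rad and angle between the y axis of glass_blank_center and the x axis of nest, either way round below 0.09 rad and x of glass_blank_center in the frame of nest between 0.028 and 0.0325 m and value of joint cam_slide above 0.0055 m and contact force between clamp_jaw and anything else above 5 N and z of tkey_long_tip in the frame of key_rack between 0 and 0.014 m and x of tkey_long_tip in the frame of key_rack between -0.055 and 0.055 m and y of tkey_long_tip in the frame of key_rack between -0.014 and 0.014 m and angle between tkey_long_handle's own z axis and vertical below 0.2 rad and z of tkey_short_handle in the frame of key_rack between 0.08 and 0.098 m); the robot touches nothing.
It fails at once if the short key is taken out or shoved (distance of tkey_short_handle from where it was at the start of the episode above 0.03 m).
It fails at once if the crooked offcut, the flask or the jar is pushed more than 3 cm or knocked over (distance of any of slab_small, flask, glass_jar from where it was at the start of the episode above 0.03 m or angle between any of flask, glass_jar's own z axis and vertical above 0.3 rad).
It also fails if it takes over 72 s, if anything falls off the work surface, if the arm or the gripper's body presses on something with over 40 N, if the wrist force passes 120 N, or if a joint passes its speed limit or range.

## Working session

There is one attempt and no reset: what is moved stays moved. The work goes in short steps, Python scripts to look and compute and a tool call to move; the robot and the scene stay as the last step left them, time stands still between calls to the robot, and variables do not carry over. Pictures are saved under pics/ and viewed, and the job is handed in when it is done.

Besides the shell and the picture viewer there is one more tool, called after ">>>" by a JSON object that holds its "op" and its "data", one argument or row to a line. carry_out: Moves the arm, as the interface text tells. Its arguments: {"type":"object","properties":{"plan":{"type":"array"},"squeeze":{"type":"number"}},"required":["plan"]}

```bash
ls; mkdir -p pics; python3 - <<'E'
from workcell import status, viewer, env
import cv2
s=status.get_state(); print(s); print(env.grasp_offset)
for n in ["side","top","wrist"]:
    m=viewer.camera_model(n); print(n,m)
    im=viewer.read_camera(n); cv2.imwrite(f"pics/{n}0.png",im[:,:,::-1])
E
```

```text
pics
{'clock': 0.0, 'joint_pos': array([-1.39858430e+00,  3.14003710e-01,  4.49347336e-02,  1.30359555e+00,
        2.17950152e-05,  1.43119262e+00]), 'qvel': array([ 0.00108569,  0.00081636, -0.00049031, -0.00296929, -0.0008463 ,
       -0.00122489]), 'tau': array([ 7.92807987e-04, -4.80628145e+01,  2.98533118e+01,  1.92898972e-02,
       -5.17906426e-05,  3.46697220e-06]), 'tcp_pos': array([ 0.1763061 , -0.54674678,  0.2303889 ]), 'orientation': array([-6.57483498e-04,  8.08327332e-01, -5.88732580e-01, -6.63611301e-04]), 'wrist_force': array([ 0.36002915, -0.01205735,  0.74886156]), 'ft_torque': array([ 0.04029045, -0.02281823, -0.02554134]), 'finger_gap': 0.0858212554123066}
0.0187
side {'vfov': 46.6928456519606, 'cx': 326.0164121537231, 'cy': 243.2883463654705, 'T': array([[-0.99804734,  0.04507501, -0.04324062,  0.56073261],
       [ 0.06047594,  0.52414588, -0.84947852,  1.46823518],
       [-0.01562586, -0.8504348 , -0.52584835,  0.9073624 ],
       [ 0.        ,  0.        ,  0.        ,  1.        ]])}
top {'vfov': 48.18411123747513, 'cx': 318.93752270488994, 'cy': 235.18951405569777, 'T': array([[ 0.02289601, -0.984577  ,  0.17344711,  0.31649397],
       [-0.9991359 , -0.02855483, -0.03020058,  0.13941108],
       [ 0.03468755, -0.17260576, -0.98438002,  1.24218457],
       [ 0.        ,  0.        ,  0.        ,  1.        ]])}
wrist {'vfov': 71.61601809784953, 'cx': 318.59117352410715, 'cy': 243.2223770711039, 'T': array([[ 0.30615549, -0.91944673, -0.24675195,  0.23917795],
       [-0.95197885, -0.29630597, -0.07706522, -0.52651762],
       [-0.00225671,  0.25849658, -0.96600954,  0.37346461],
       [ 0.        ,  0.        ,  0.        ,  1.        ]])}
```

View pics/top0.png

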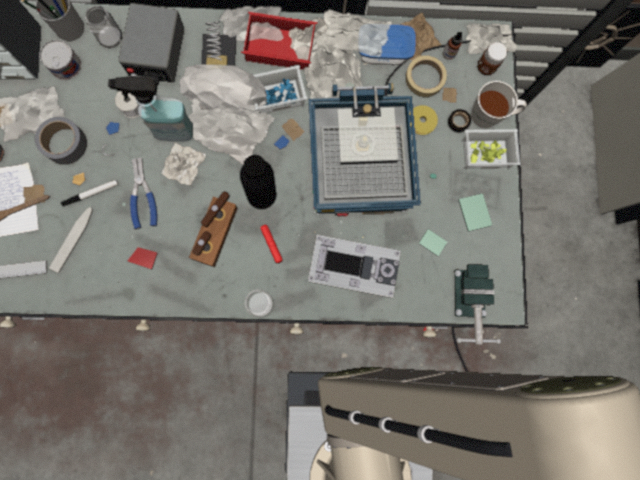

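View pics/side0.png

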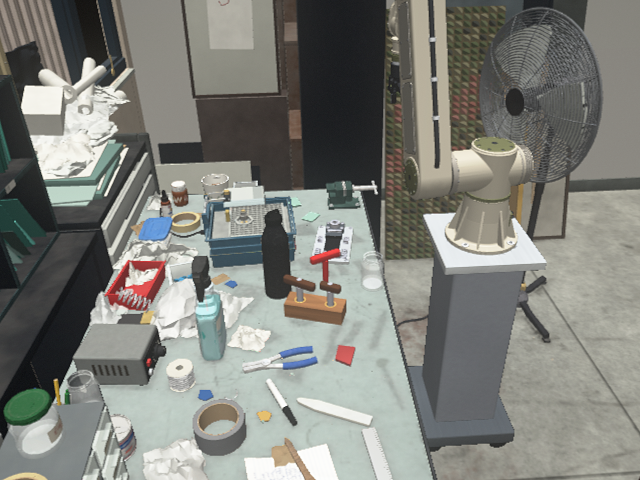

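View pics/wrist0.png

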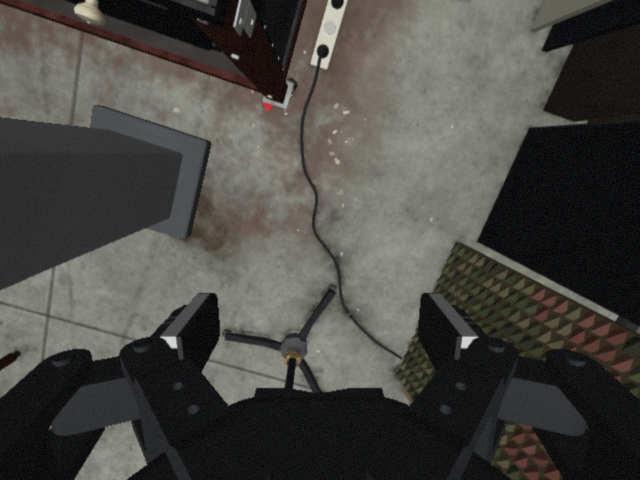

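Top view: two pale-green sheets, at (475,211) (larger) and (433,242) (smaller). The nest is at (353,265), the rack with two keys at (213,230), a red look-alike at (271,243), the flask at (258,180) and the jar at (258,303). I'll enlarge these next.

```bash
cat > h.py <<'E'
import numpy as np, cv2
from workcell import status, viewer, env
def K(m):
    f=240/np.tan(np.radians(m['vfov'])/2); return f,m['cx'],m['cy']
def ray(m,u,v):
    f,cx,cy=K(m); d=np.array([(u-cx)/f,(v-cy)/f,1.]); T=m['T']; return T[:3,3],T[:3,:3]@d
def onz(m,u,v,z):
    o,d=ray(m,u,v); return o+d*(z-o[2])/d[2]
def proj(m,p):
    f,cx,cy=K(m); T=m['T']; c=T[:3,:3].T@(np.asarray(p)-T[:3,3]); return c[0]/c[2]*f+cx,c[1]/c[2]*f+cy
def crop(im,u0,v0,u1,v1,s,name):
    cv2.imwrite("pics/"+name,cv2.resize(im[v0:v1,u0:u1],None,fx=s,fy=s,interpolation=cv2.INTER_CUBIC))
E
python3 - <<'E'
from h import *
im=cv2.imread("pics/top0.png")
crop(im,300,185,500,305,4,"c1.png")
crop(im,170,170,290,320,4,"c2.png")
im=cv2.imread("pics/side0.png")
crop(im,250,170,400,330,4,"c3.png")
m=viewer.camera_model('top')
for n,u,v,z in [('blank',475,211,0),('small',433,242,0),('nest',353,265,.02),('kA',215,207,.09),('kB',203,243,.09),('rack',213,230,.04),('red',271,243,0),('jar',258,303,0),('flask',258,180,.1)]: 
    p=onz(m,u,v,z); print(n,p.round(3),np.hypot(*p[:2]).round(3))
E
```

```text
blank [ 0.605 -0.271  0.   ] 0.663
small [ 0.527 -0.169  0.   ] 0.553
nest [0.465 0.022 0.02 ] 0.465
kA [0.575 0.333 0.09 ] 0.665
kB [0.495 0.354 0.09 ] 0.609
rack [0.533 0.343 0.04 ] 0.634
red [0.514 0.213 0.   ] 0.556
jar [0.374 0.237 0.   ] 0.443
flask [0.637 0.241 0.1  ] 0.681
```

View pics/c1.png

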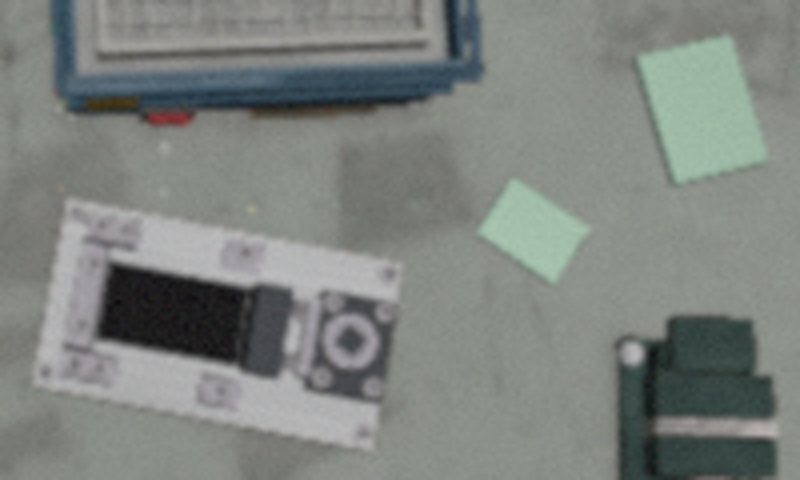

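View pics/c2.png

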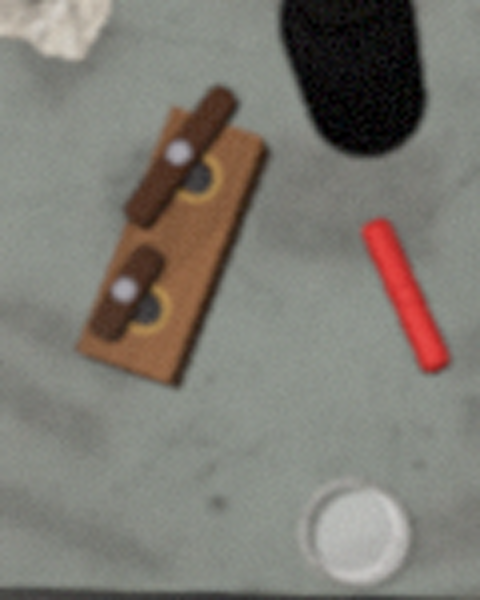

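View pics/c3.png

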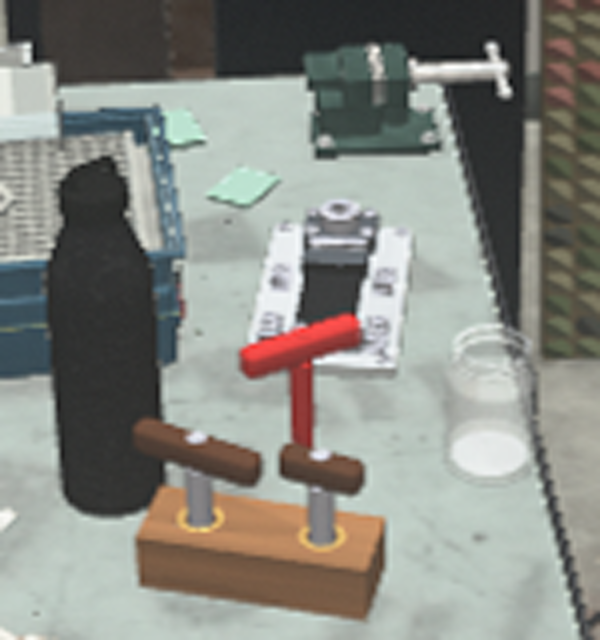

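Candidates: the blank could be (475,211) or (433,242). The first is larger and square-cut, so I take it; the second is the small crooked offcut. The key could be (215,207) with the handle about 35 px long, (203,243) about 24 px, or the red one at (271,243). The first is the brown key with the longer handle, so I take that. The red key stands upright and is an obstacle.

Now I'll measure coarsely.

```bash
python3 - <<'E'
from h import *
im=cv2.imread("pics/top0.png"); m=viewer.camera_model('top'); ms=viewer.camera_model('side')
hsv=cv2.cvtColor(im,cv2.COLOR_BGR2HSV)
mk=cv2.inRange(hsv,(60,45,140),(90,255,255))
cs,_=cv2.findContours(mk,cv2.RETR_EXTERNAL,cv2.CHAIN_APPROX_NONE)
for c in cs:
    if cv2.contourArea(c)>150:
        P=np.array([onz(m,u,v,.008)[:2] for u,v in c[:,0]],np.float32)
        print('green',cv2.contourArea(c),c[:,0].mean(0),cv2.minAreaRect(P))
# nest plate corners (crop/4+offset)
for (u,v) in [(67,199),(402,264),(373,448),(36,384)]:
    print('plate',onz(m,300+u/4,185+v/4,.012).round(4))
print('screw',onz(m,300+350/4,185+341/4,.044).round(4))
for n,uv in dict(kA=(179,152),kB=(124,289)).items(): print(n,onz(m,170+uv[0]/4,170+uv[1]/4,.103).round(4))
for n,uv in dict(wA=(197,178),wB=(147,309)).items(): print(n,onz(m,170+uv[0]/4,170+uv[1]/4,.04).round(4))
a=onz(m,170+225/4,170+98/4,.092);b=onz(m,170+140/4,170+217/4,.092);print('hA',a,b,np.linalg.norm(a-b))
# red: two-view triangulation, ends
def tri(p,q):
    o1,d1=ray(m,*p);o2,d2=ray(ms,*q);A=np.stack([d1,-d2],1);t=np.linalg.lstsq(A,o2-o1,rcond=None)[0]
    x,y=o1+t[0]*d1,o2+t[1]*d2; return ((x+y)/2).round(4),np.linalg.norm(x-y).round(4)
print(tri((170+377/4,170+230/4),(250+250/4,170+362/4)),tri((170+434/4,170+362/4),(250+350/4,170+328/4)))
print(tri((170+179/4,170+152/4),(250+198/4,170+438/4)),tri((170+124/4,170+289/4),(250+321/4,170+456/4)))
print('redbase',onz(ms,250+300/4,170+450/4,0))
E
```

```text
green 272.5 [171.56338028 109.29577465] ((0.8313384652137756, 0.464591383934021), (0.04337232932448387, 0.05099714174866676), 2.1262805461883545)
plate [0.5341 0.1068 0.012 ]
plate [ 0.5014 -0.0892  0.012 ]
plate [ 0.3943 -0.0721  0.012 ]
plate [0.426 0.122 0.012]
screw [ 0.4519 -0.0536  0.044 ]
kA [0.5703 0.331  0.103 ]
kB [0.4946 0.3559 0.103 ]
wA [0.5695 0.3305 0.04  ]
wB [0.4935 0.3544 0.04  ]
hA [0.60382036 0.30948216 0.092     ] [0.53606655 0.35179787 0.092     ] 0.07988240120499569
(array([0.5343, 0.224 , 0.0848]), np.float64(0.0005)) (array([0.4633, 0.19  , 0.0862]), np.float64(0.0026))
(array([0.5708, 0.3313, 0.1008]), np.float64(0.0001)) (array([0.4953, 0.3564, 0.1005]), np.float64(0.0005))
redbase [0.5015047  0.20951972 0.        ]
```

```bash
cat >> h.py <<'E'
def greens(im,m,z=.008,amin=300,show=True):
    hsv=cv2.cvtColor(im,cv2.COLOR_BGR2HSV)
    mk=cv2.inRange(hsv,(58,28,120),(88,255,255))
    mk=cv2.morphologyEx(mk,cv2.MORPH_OPEN,np.ones((3,3),np.uint8))
    cs,_=cv2.findContours(mk,cv2.RETR_EXTERNAL,cv2.CHAIN_APPROX_NONE)
    for c in cs:
        if cv2.contourArea(c)>amin:
            P=np.array([onz(m,u,v,z)[:2] for u,v in c[:,0]],np.float32)
            r=cv2.minAreaRect(P)
            print('green',cv2.contourArea(c),c[:,0].mean(0).round(1),r, cv2.boundingRect(c))
from scipy.spatial.transform import Rotation as Ro
def goto(p,yaw):
    """yaw: world angle of tool x (mod pi), tool pointing down; prints delta in tool axes"""
    s=status.get_state(); q=s['orientation']; R=Ro.from_quat([q[1],q[2],q[3],q[0]])
    best=None
    for k in (0,np.pi,-np.pi):
        a=yaw+k; X=np.array([np.cos(a),np.sin(a),0]); Z=np.array([0,0,-1.]); Y=np.cross(Z,X)
        G=Ro.from_matrix(np.stack([X,Y,Z],1)); rv=(R.inv()*G).as_rotvec()
        if best is None or np.linalg.norm(rv)<np.linalg.norm(best): best=rv
    d=R.inv().apply(np.asarray(p)-s['tcp_pos'])
    print('d',d.round(4),'rv',best.round(4),'tcp',s['tcp_pos'].round(4),'j',s['joint_pos'].round(2),'t',s['clock'])
def yawnow():
    q=status.get_state()['orientation']; X=Ro.from_quat([q[1],q[2],q[3],q[0]]).as_matrix()
    return np.arctan2(X[1,0],X[0,0]),X[:,2]
E
python3 - <<'E'
from h import *
im=cv2.imread("pics/top0.png"); m=viewer.camera_model('top')
greens(im,m)
P=np.array([onz(m,300+u/4,185+v/4,.008)[:2] for u,v in [(637,57),(733,36),(768,158),(677,185)]])
print(P,P.mean(0),np.linalg.norm(P-np.roll(P,1,0),axis=1), [np.degrees(np.arctan2(*(P[(i+1)%4]-P[i])[::-1])) for i in range(4)])
print(yawnow())
goto([.58,-.27,.30],0.2)
E
```

```text
green 359.5 [432.4 242. ] ((0.5251644849777222, -0.1660790741443634), (0.05484849214553833, 0.041688472032547), 56.98345184326172) (420, 230, 26, 25)
green 771.5 [474.9 211.9] ((0.6011854410171509, -0.268239289522171), (0.07973393052816391, 0.061405617743730545), 15.612302780151367) (459, 194, 33, 37)
[[ 0.6307029  -0.2313042 ]
 [ 0.64545274 -0.28960181]
 [ 0.5715869  -0.30830776]
 [ 0.55370259 -0.25339233]] [ 0.60036128 -0.27065152] [0.08010576 0.06013458 0.0761976  0.05775425] [np.float64(-75.80159432636384), np.float64(-165.78904753984932), np.float64(108.03888154846334), np.float64(16.005938504747153)]
(np.float64(-1.2589892644374339), array([-2.40694893e-04,  1.39017637e-03, -9.99999005e-01]))
d [-0.1398 -0.4692 -0.0691] rv [-1.200e-03  1.000e-03 -1.459e+00] tcp [ 0.1763 -0.5469  0.2306] j [-1.4   0.31  0.05  1.3   0.    1.43] t 0.15
```

```bash
python3 - <<'E'
from h import *
goto([.60,-.27,.22],np.radians(-74.4))
E
```

```text
d [-0.1335 -0.4882  0.0109] rv [-0.0002  0.0014  0.0395] tcp [ 0.1763 -0.5469  0.2306] j [-1.4   0.31  0.05  1.3   0.    1.43] t 0.15
```

>>> {"op": "carry_out", "data": {
  "plan": [
    {"x":-0.0111,"y":-0.0407,"z":0.001,"az":0.04,"hand":1},
    {"x":-0.022,"y":-0.081,"z":0.002,"az":0.04,"hand":1},
    {"x":-0.033,"y":-0.122,"z":0.003,"az":0.04,"hand":1},
    {"x":-0.0445,"y":-0.163,"z":0.004,"az":0.04,"hand":1},
    {"x":-0.056,"y":-0.203,"z":0.005,"az":0.04,"hand":1},
    {"x":-0.067,"y":-0.244,"z":0.006,"az":0.04,"hand":1},
    {"x":-0.078,"y":-0.285,"z":0.007,"az":0.04,"hand":1},
    {"x":-0.089,"y":-0.325,"z":0.008,"az":0.04,"hand":1},
    {"x":-0.1,"y":-0.366,"z":0.009,"az":0.04,"hand":1},
    {"x":-0.111,"y":-0.407,"z":0.01,"az":0.04,"hand":1},
    {"x":-0.122,"y":-0.447,"z":0.011,"az":0.04,"hand":1},
    {"x":-0.1335,"y":-0.488,"z":0.011,"az":0.04,"hand":1}
  ]
}}

```text
schema error: expected keys x, y, z, ax, ay, az, hand
```

>>> {"op": "carry_out", "data": {
  "plan": [
    {"x":0,"y":0,"z":0,"hand":1},
    {"x":0,"y":0,"z":0,"hand":1}
  ]
}}

```text
schema error: expected keys x, y, z, ax, ay, az, hand
```

```bash
python3 - <<'E'
from h import *
m=viewer.camera_model('wrist'); im=viewer.read_camera('wrist')[:,:,::-1].copy(); cv2.imwrite("pics/w1.png",im)
greens(im,m)
s=status.get_state(); print(s['tcp_pos'],yawnow(),s['clock'])
E
```

```text
[ 0.17633648 -0.54696555  0.23073756] (np.float64(-1.2590001564553372), array([-1.89797585e-04,  1.13498971e-03, -9.99999338e-01])) 0.2
```

View pics/w1.png

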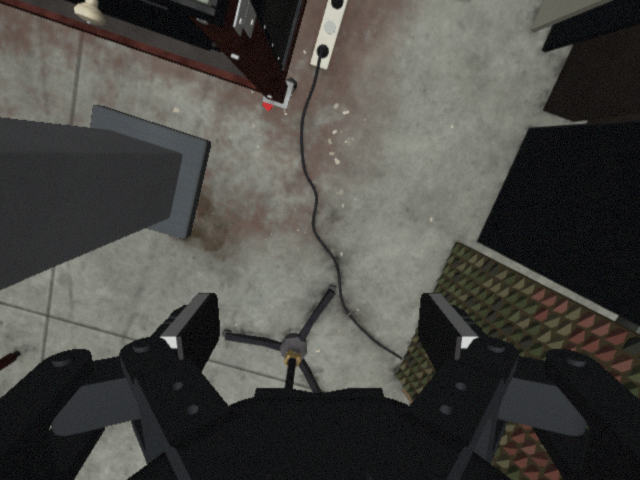

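The picture still shows the start pose because the moves were refused: every row needs all the keys. I'll resend.

>>> {"op": "carry_out", "data": {
  "plan": [
    {"x":-0.0445,"y":-0.163,"z":0.004,"ax":0,"ay":0,"az":0.04,"hand":1},
    {"x":-0.0445,"y":-0.163,"z":0.004,"ax":0,"ay":0,"az":0.04,"hand":1},
    {"x":-0.0445,"y":-0.163,"z":0.004,"ax":0,"ay":0,"az":0.04,"hand":1},
    {"x":-0.1335,"y":-0.488,"z":0.011,"ax":0,"ay":0,"az":0.04,"hand":1},
    {"x":-0.1335,"y":-0.488,"z":0.011,"ax":0,"ay":0,"az":0.04,"hand":1},
    {"x":-0.1335,"y":-0.488,"z":0.011,"ax":0,"ay":0,"az":0.04,"hand":1},
    {"x":-0.1335,"y":-0.488,"z":0.011,"ax":0,"ay":0,"az":0.04,"hand":1},
    {"x":-0.1335,"y":-0.488,"z":0.011,"ax":0,"ay":0,"az":0.04,"hand":1},
    {"x":-0.1335,"y":-0.488,"z":0.011,"ax":0,"ay":0,"az":0.04,"hand":1},
    {"x":-0.1335,"y":-0.488,"z":0.011,"ax":0,"ay":0,"az":0.04,"hand":1},
    {"x":-0.1335,"y":-0.488,"z":0.011,"ax":0,"ay":0,"az":0.04,"hand":1},
    {"x":-0.1335,"y":-0.488,"z":0.011,"ax":0,"ay":0,"az":0.04,"hand":1}
  ]
}}

```text
clock: 1.2
tcp_pos: [0.5961, -0.272, 0.2199]
orientation: [-0.0, 0.796, -0.605, -0.001]
wrist_force: [-0.2, -0.8, 0.4]
finger_gap: 0.0856
```

```bash
python3 - <<'E'
from h import *
goto([.60,-.27,.22],np.radians(-74.4))
E
```

```text
d [-0.0009 -0.0043 -0.0001] rv [ 0.0001  0.0012 -0.0003] tcp [ 0.5961 -0.272   0.2199] j [-0.55  0.48  0.26  1.36  0.    2.32] t 1.2
```

```bash
python3 - <<'E'
from h import *
m=viewer.camera_model('wrist'); im=viewer.read_camera('wrist')[:,:,::-1].copy(); cv2.imwrite("pics/w2.png",im)
greens(im,m)
E
```

```text
green 1803.0 [210.  245.6] ((0.5320917963981628, -0.1647135615348816), (0.05957593023777008, 0.04205124080181122), 56.519161224365234) (182, 216, 58, 60)
green 4195.5 [317.  204.8] ((0.6071413159370422, -0.2664532959461212), (0.0838010311126709, 0.06058236211538315), 14.547074317932129) (289, 166, 57, 79)
```

View pics/w2.png

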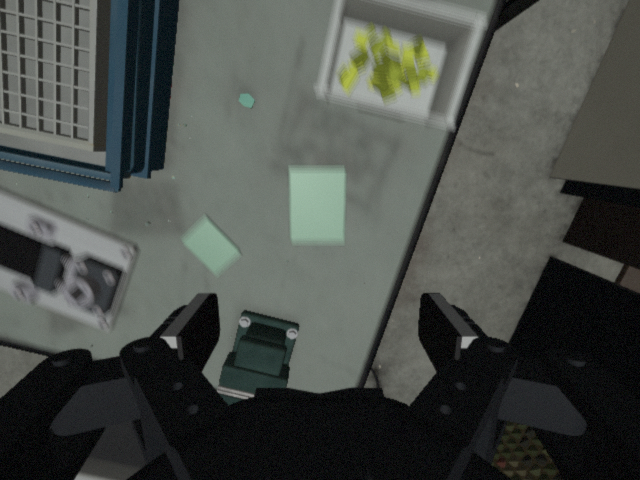

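```bash
python3 - <<'E'
from h import *
m=viewer.camera_model('wrist'); im=viewer.read_camera('wrist')[:,:,::-1].copy(); cv2.imwrite("pics/w3.png",im)
greens(im,m)
hsv=cv2.cvtColor(im,cv2.COLOR_BGR2HSV)
mk=cv2.inRange(hsv,(58,28,120),(88,255,255))
goto([.6025,-.267,.13],np.radians(-74.9))
E
```

```text
green 1629.5 [214.9 256.4] ((0.5277507305145264, -0.16693736612796783), (0.05499511957168579, 0.03991162031888962), 57.797271728515625) (187, 229, 58, 56)
green 3910.0 [321.4 216.3] ((0.6029692888259888, -0.26861751079559326), (0.07977364212274551, 0.05944649130105972), 15.340896606445312) (294, 180, 57, 74)
d [-0.0009 -0.0041  0.0886] rv [-0.001   0.0026  0.0152] tcp [ 0.5988 -0.2693  0.2186] j [-0.55  0.48  0.27  1.36  0.    2.32] t 1.3
```

```bash
python3 - <<'E'
from h import *
goto([.603,-.2686,-.003],np.radians(-74.7))
E
```

```text
d [ 0.0011 -0.004   0.2216] rv [-0.0011  0.0026  0.0118] tcp [ 0.5988 -0.2693  0.2186] j [-0.55  0.48  0.27  1.36  0.    2.32] t 1.3
```

>>> {"op": "carry_out", "data": {
  "plan": [
    {"x":0.001,"y":-0.004,"z":0.06,"ax":-0.001,"ay":0.0025,"az":0.012,"hand":1},
    {"x":0.001,"y":-0.004,"z":0.06,"ax":-0.001,"ay":0.0025,"az":0.012,"hand":1},
    {"x":0.001,"y":-0.004,"z":0.17,"ax":-0.001,"ay":0.0025,"az":0.012,"hand":1},
    {"x":0.001,"y":-0.004,"z":0.17,"ax":-0.001,"ay":0.0025,"az":0.012,"hand":1},
    {"x":0.001,"y":-0.004,"z":0.17,"ax":-0.001,"ay":0.0025,"az":0.012,"hand":1},
    {"x":0.001,"y":-0.004,"z":0.19,"ax":-0.001,"ay":0.0025,"az":0.012,"hand":1},
    {"x":0.001,"y":-0.004,"z":0.2,"ax":-0.001,"ay":0.0025,"az":0.012,"hand":1},
    {"x":0.001,"y":-0.004,"z":0.21,"ax":-0.001,"ay":0.0025,"az":0.012,"hand":1}
  ]
}}

```text
clock: 1.97
tcp_pos: [0.6021, -0.2686, 0.0074]
orientation: [0.0, 0.795, -0.607, -0.001]
wrist_force: [-0.1, 0.7, 1.0]
finger_gap: 0.0856
```

```bash
python3 - <<'E'
from h import *
goto([.603,-.2686,-.003],np.radians(-74.7))
print(status.get_state()['wrist_force'])
im=viewer.read_camera('wrist')[:,:,::-1].copy(); cv2.imwrite("pics/w4.png",im)
E
```

```text
d [ 0.0002 -0.0009  0.0104] rv [ 0.0012  0.0013 -0.0007] tcp [ 0.6021 -0.2686  0.0074] j [-0.54  0.61 -0.05  0.91 -0.    2.33] t 1.9667
[-0.05260885  0.67455953  0.96609315]
```

View pics/w4.png

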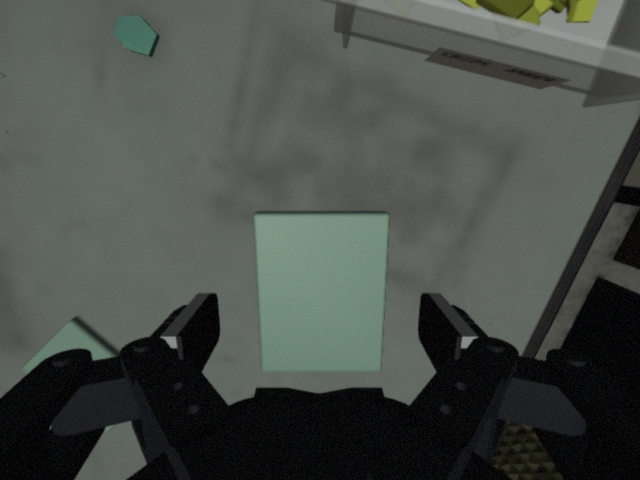

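The blank, cols 257–388, sits between the fingers (218 and 419) and is square to them. Next I go down and close.

>>> {"op": "carry_out", "data": {
  "plan": [
    {"x":0,"y":-0.001,"z":0.01,"ax":0.001,"ay":0.001,"az":0,"hand":1},
    {"x":0,"y":-0.001,"z":0.01,"ax":0.001,"ay":0.001,"az":0,"hand":0.6},
    {"x":0,"y":-0.001,"z":0.01,"ax":0.001,"ay":0.001,"az":0,"hand":0.5},
    {"x":0,"y":-0.001,"z":0.01,"ax":0.001,"ay":0.001,"az":0,"hand":0.5},
    {"x":0,"y":-0.001,"z":0.01,"ax":0.001,"ay":0.001,"az":0,"hand":0.5},
    {"x":0,"y":-0.001,"z":0.01,"ax":0.001,"ay":0.001,"az":0,"hand":0.5}
  ],
  "squeeze": 40
}}

```text
clock: 2.52
tcp_pos: [0.6035, -0.2685, -0.0027]
orientation: [-0.0, 0.795, -0.607, 0.0]
wrist_force: [-0.5, 0.2, 2.3]
finger_gap: 0.0588
```

```bash
python3 - <<'E'
from h import *
print(status.get_state()['wrist_force'],status.get_state()['tcp_pos'])
im=viewer.read_camera('wrist')[:,:,::-1].copy(); cv2.imwrite("pics/w5.png",im)
E
```

```text
[-0.46324269  0.18494809  2.3308503 ] [ 0.60348864 -0.26851953 -0.00270592]
```

View pics/w5.png

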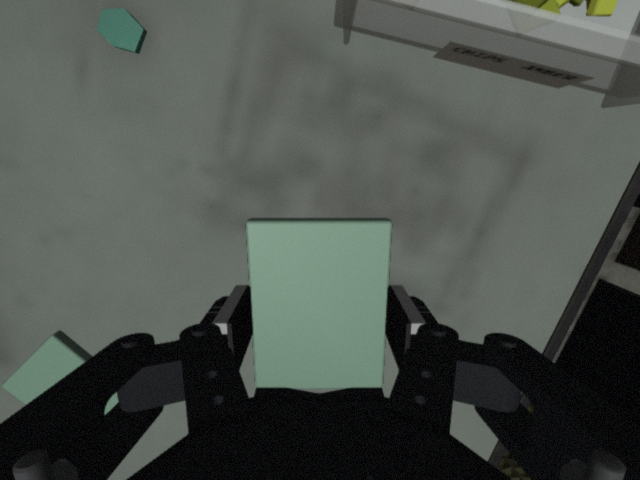

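```bash
python3 - <<'E'
from h import *
m=viewer.camera_model('wrist'); im=cv2.imread("pics/w5.png"); greens(im,m,amin=5000)
P=np.array([onz(m,u,v,.008)[:2] for u,v in [(248,219),(391,219),(383,388),(256,388)]]);print(P,P.mean(0))
print(np.linalg.norm(P-np.roll(P,1,0),axis=1))
goto([.58,-.25,.15],np.radians(-74.7))
E
```

```text
green 22033.0 [318.2 301.6] ((0.6035094261169434, -0.2678406536579132), (0.07868725061416626, 0.058802247047424316), 15.225347518920898) (246, 222, 145, 167)
[[ 0.63523484 -0.22989787]
 [ 0.65039543 -0.2856012 ]
 [ 0.57348645 -0.30732327]
 [ 0.5579443  -0.25025248]] [ 0.60426526 -0.2682687 ]
[0.07992582 0.05772958 0.07991771 0.05914924]
d [-0.024   0.0177 -0.1528] rv [-0.0005 -0.0004 -0.0007] tcp [ 0.6035 -0.2685 -0.0027] j [-0.54  0.62 -0.06  0.89  0.    2.34] t 2.5667
```

```bash
python3 - <<'E'
from h import *
goto([.451,-.062,.16],np.radians(-9.4))
E
```

```text
d [-0.2393  0.0927 -0.1629] rv [-2.0000e-04 -6.0000e-04 -1.1404e+00] tcp [ 0.6035 -0.2685 -0.0027] j [-0.54  0.62 -0.06  0.89  0.    2.34] t 2.5667
```

>>> {"op": "carry_out", "data": {
  "plan": [
    {"x":0,"y":0,"z":-0.03,"ax":0,"ay":0,"az":0,"hand":0.5},
    {"x":0,"y":0,"z":-0.07,"ax":0,"ay":0,"az":0,"hand":0.5},
    {"x":0,"y":0,"z":-0.11,"ax":0,"ay":0,"az":-0.12,"hand":0.5},
    {"x":-0.02,"y":0.008,"z":-0.14,"ax":0,"ay":0,"az":-0.24,"hand":0.5},
    {"x":-0.04,"y":0.016,"z":-0.163,"ax":0,"ay":0,"az":-0.36,"hand":0.5},
    {"x":-0.075,"y":0.029,"z":-0.163,"ax":0,"ay":0,"az":-0.48,"hand":0.5},
    {"x":-0.11,"y":0.043,"z":-0.163,"ax":0,"ay":0,"az":-0.6,"hand":0.5},
    {"x":-0.145,"y":0.056,"z":-0.163,"ax":0,"ay":0,"az":-0.72,"hand":0.5},
    {"x":-0.18,"y":0.07,"z":-0.163,"ax":0,"ay":0,"az":-0.84,"hand":0.5},
    {"x":-0.21,"y":0.081,"z":-0.163,"ax":0,"ay":0,"az":-0.96,"hand":0.5},
    {"x":-0.239,"y":0.093,"z":-0.163,"ax":0,"ay":0,"az":-1.08,"hand":0.5},
    {"x":-0.239,"y":0.093,"z":-0.163,"ax":0,"ay":0,"az":-1.14,"hand":0.5}
  ]
}}

```text
clock: 3.57
tcp_pos: [0.4457, -0.0581, 0.1599]
orientation: [-0.001, 0.997, -0.078, -0.002]
wrist_force: [-1.3, 0.6, -1.0]
finger_gap: 0.0585
```

>>> {"op": "carry_out", "data": {
  "plan": [
    {"x":0,"y":0,"z":0,"ax":0,"ay":0,"az":0,"hand":0.5},
    {"x":0,"y":0,"z":0,"ax":0,"ay":0,"az":0,"hand":0.5}
  ]
}}

```text
clock: 3.73
tcp_pos: [0.4452, -0.0575, 0.1602]
orientation: [-0.001, 0.997, -0.078, -0.002]
wrist_force: [0.1, 0.1, -0.1]
finger_gap: 0.0586
```

```bash
python3 - <<'E'
from h import *
m=viewer.camera_model('wrist');im=viewer.read_camera('wrist')[:,:,::-1].copy(); cv2.imwrite("pics/w6.png",im)
goto([.451,-.062,.16],np.radians(-9.4)); print(status.get_state()['finger_gap'])
im=viewer.read_camera('top')[:,:,::-1].copy(); cv2.imwrite("pics/t6.png",im)
np.save('w6.npy',m['T'])
E
```

```text
d [0.0056 0.0031 0.0002] rv [-0.0016  0.0032  0.007 ] tcp [ 0.4459 -0.0581  0.1602] j [-0.31  0.11 -0.39  1.07  0.    1.42] t 3.7833
0.05860429826643742
```

View pics/w6.png

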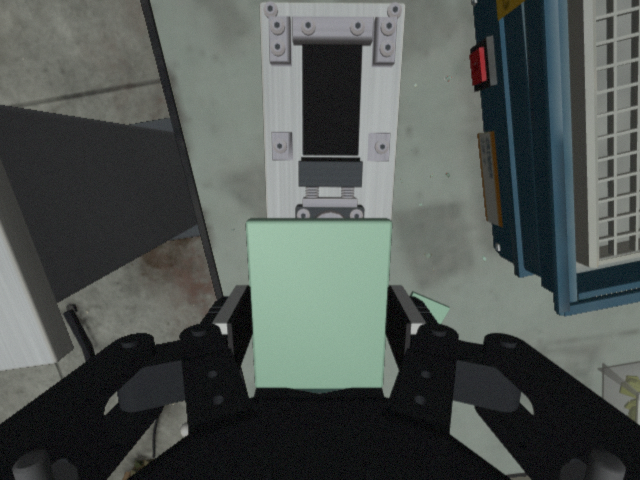

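The nest is at the top of the picture: end stop (332,28), black bed cols 302–360, jaw (330,172). The held blank is in front. I'll enlarge it.

```bash
python3 - <<'E'
from h import *
im=cv2.imread("pics/w6.png"); crop(im,255,0,410,110,5,"c6a.png"); crop(im,255,110,410,225,5,"c6b.png")
E
```

```text
(no output)
```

View pics/c6a.png

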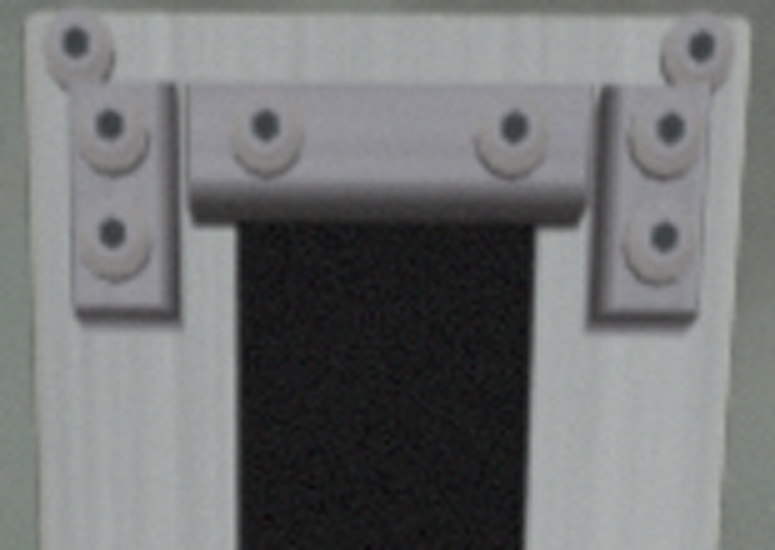

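View pics/c6b.png

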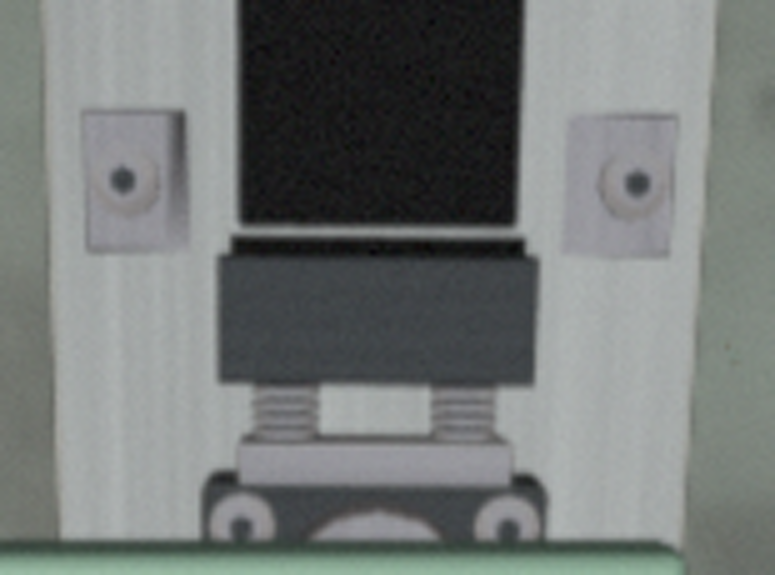

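```bash
cat > n.py <<'E'
from h import *
mw=viewer.camera_model('wrist'); mw['T']=np.load('w6.npy')
def W(u,v,z): return onz(mw,255+u/5,v/5,z)[:2]
plate=[W(25,12,.012),W(748,18,.012)]
L=[W(25,12,.012),W(60,1090,.012)];R=[W(748,18,.012),W(683,1095,.012)]
print('plate w far',np.linalg.norm(plate[1]-plate[0]),'near',np.linalg.norm(L[1]-R[1]))
a=lambda v:np.degrees(np.arctan2(v[1],v[0]))
print('angles',a(L[0]-L[1]),a(R[0]-R[1]),a(plate[0]-plate[1])-90)
bl=[W(238,240,.02),W(240,765,.02)];br=[W(535,240,.02),W(517,765,.02)]
print('bed w',np.linalg.norm(bl[0]-br[0]),np.linalg.norm(bl[1]-br[1]),a(bl[0]-bl[1]),a(br[0]-br[1]), a((bl[0]+br[0]-bl[1]-br[1])))
mid=(L[0]+R[0])/2; mid2=(L[1]+R[1])/2; th=a(mid-mid2); print('th plate',th)
t=np.radians(th); ex=np.array([np.cos(t),np.sin(t)]);ey=np.array([-ex[1],ex[0]])
O=mid-.1*ex
print('O',O)
def loc(p): d=p-O; return (d@ex*1e3).round(2),(d@ey*1e3).round(2)
for n,p in dict(midnear=mid2,bedTop=(bl[0]+br[0])/2,bedBot=(bl[1]+br[1])/2,stopface=W(385,224,.02),stopL=W(190,150,.026),stopR=W(595,150,.026),blkTL=W(180,310,.026),blkTLin=W(168,200,.026),blkTRin=W(612,200,.026),b55=W(110,310,.026),b5=W(135,550+110,.026),jawTopFront=W(380,550+256,.027),jawL=W(218,806,.027),jawR=W(540,806,.027),jawback=W(380,550+383,.027),blkBL=W(170,660,.026),blkBR=W(567,667,.026),screwfar=W(380,550+510,.044)).items(): print(n,loc(p))
E
python3 n.py
```

```text
plate w far 0.10991308886136517 near 0.11069667785502227
angles 80.56854476257806 80.83875917661783 80.52829755815355
bed w 0.04527097759187155 0.04552577485652303 80.55292081697256 80.74171992327302 80.64729348763973
th plate 80.70360709745489
O [0.4669244  0.01737361]
midnear (np.float64(-66.21), np.float64(0.0))
bedTop (np.float64(67.16), np.float64(-0.24))
bedBot (np.float64(-10.09), np.float64(-0.17))
stopface (np.float64(69.34), np.float64(0.01))
stopL (np.float64(77.24), np.float64(29.1))
stopR (np.float64(77.5), np.float64(-30.58))
blkTL (np.float64(55.91), np.float64(30.91))
blkTLin (np.float64(70.66), np.float64(32.46))
blkTRin (np.float64(70.95), np.float64(-33.42))
b55 (np.float64(55.86), np.float64(41.47))
b5 (np.float64(5.73), np.float64(38.84))
jawTopFront (np.float64(-16.5), np.float64(-0.29))
jawL (np.float64(-16.65), np.float64(25.85))
jawR (np.float64(-16.36), np.float64(-26.08))
jawback (np.float64(-36.78), np.float64(-0.59))
blkBL (np.float64(5.76), np.float64(33.29))
blkBR (np.float64(5.04), np.float64(-29.64))
screwfar (np.float64(-55.01), np.float64(-0.31))
```

```bash
python3 - <<'E'
from h import *
goto([.4718,.0449,.07],np.radians(-9.35))
E
```

```text
d [ 0.0092 -0.106   0.0903] rv [-0.0015  0.003   0.0058] tcp [ 0.4463 -0.0585  0.1601] j [-0.31  0.11 -0.39  1.07  0.    1.42] t 3.8333
```

>>> {"op": "carry_out", "data": {
  "plan": [
    {"x":0.003,"y":-0.035,"z":0.0,"ax":-0.0015,"ay":0.003,"az":0.006,"hand":0.5},
    {"x":0.006,"y":-0.07,"z":0.0,"ax":-0.0015,"ay":0.003,"az":0.006,"hand":0.5},
    {"x":0.009,"y":-0.1,"z":0.01,"ax":-0.0015,"ay":0.003,"az":0.006,"hand":0.5},
    {"x":0.0092,"y":-0.106,"z":0.04,"ax":-0.0015,"ay":0.003,"az":0.006,"hand":0.5},
    {"x":0.0092,"y":-0.106,"z":0.07,"ax":-0.0015,"ay":0.003,"az":0.006,"hand":0.5},
    {"x":0.0092,"y":-0.106,"z":0.09,"ax":-0.0015,"ay":0.003,"az":0.006,"hand":0.5},
    {"x":0.0092,"y":-0.106,"z":0.09,"ax":-0.0015,"ay":0.003,"az":0.006,"hand":0.5},
    {"x":0.0092,"y":-0.106,"z":0.09,"ax":-0.0015,"ay":0.003,"az":0.006,"hand":0.5}
  ]
}}

```text
clock: 4.5
tcp_pos: [0.4714, 0.0445, 0.0694]
orientation: [0.0, 0.997, -0.082, -0.001]
wrist_force: [0.6, -0.1, -0.9]
finger_gap: 0.0587
```

```bash
python3 - <<'E'
from h import *
m=viewer.camera_model('wrist');im=viewer.read_camera('wrist')[:,:,::-1].copy(); cv2.imwrite("pics/w7.png",im)
np.save('w7.npy',m['T'])
crop(im,220,100,420,250,4,"c7.png")
goto([.4718,.0449,.07],np.radians(-9.35));
E
```

```text
d [-0.0009 -0.0004  0.0007] rv [ 0.0001 -0.     -0.0017] tcp [0.4726 0.0444 0.0707] j [-0.08  0.24 -0.48  0.86 -0.    1.66] t 4.55
```

View pics/w7.png

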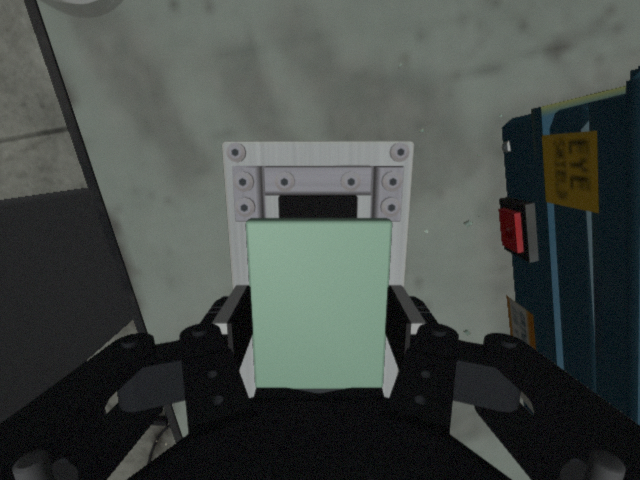

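View pics/c7.png

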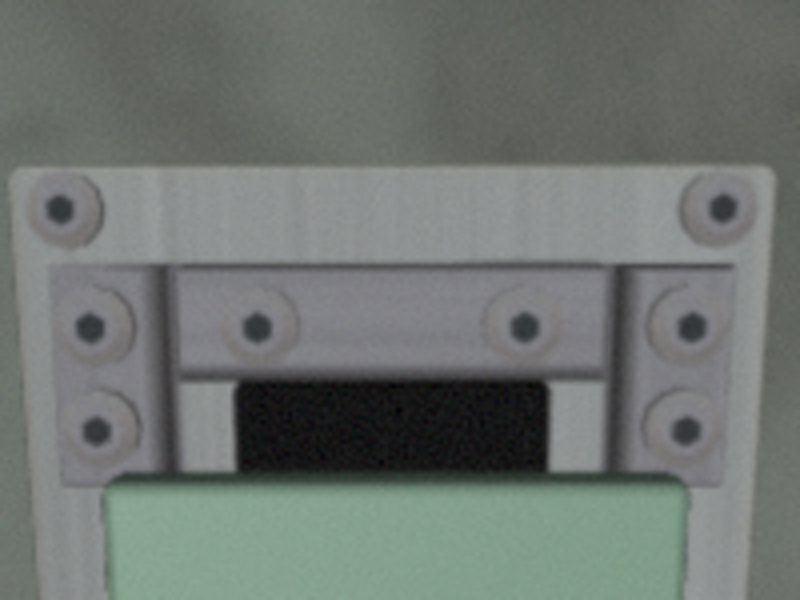

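```bash
python3 - <<'E'
from h import *
mw=viewer.camera_model('wrist'); mw['T']=np.load('w7.npy'); 
def W(u,v,z): return onz(mw,220+u/4,100+v/4,z)[:2]
t=np.radians(80.65); ex=np.array([np.cos(t),np.sin(t)]);ey=np.array([-ex[1],ex[0]])
O=np.array([.4673,.0177])
def loc(p): d=p-O; return (d@ex*1e3).round(2),(d@ey*1e3).round(2)
c1,c2=W(12,168,.012),W(776,170,.012); d=c1-c2; print('edge ang',np.degrees(np.arctan2(d[1],d[0]))-90,np.linalg.norm(d))
b1,b2=W(105,478,.0810),W(688,476,.0810); d=b1-b2; print('blank ang',np.degrees(np.arctan2(d[1],d[0]))-90,np.linalg.norm(d))
for n,p in dict(c1=c1,c2=c2,stopedge=W(385,380,.026),bedL=W(236,420,.02),bedR=W(548,420,.02),blkL=W(110,487,.026),blkR=W(670,487,.026),blank=(b1+b2)/2).items(): print(n,loc(p))
print(loc(np.array([.4726,.0444])))
goto([.4718,.0449,.017],np.radians(-9.35))
E
```

```text
edge ang 80.35964826616058 0.11012081921707263
blank ang 80.73570149784271 0.05844119616892524
c1 (np.float64(100.01), np.float64(55.02))
c2 (np.float64(99.46), np.float64(-55.1))
stopedge (np.float64(71.09), np.float64(1.22))
bedL (np.float64(64.64), np.float64(22.94))
bedR (np.float64(64.54), np.float64(-22.35))
blkL (np.float64(55.97), np.float64(40.5))
blkR (np.float64(55.81), np.float64(-39.31))
blank (np.float64(67.91), np.float64(-0.41))
(np.float64(27.21), np.float64(-0.89))
d [-0.0009 -0.0004  0.0537] rv [ 0.0001 -0.     -0.0017] tcp [0.4726 0.0444 0.0707] j [-0.08  0.24 -0.48  0.86 -0.    1.66] t 4.55
```

>>> {"op": "carry_out", "data": {
  "plan": [
    {"x":-0.0008,"y":-0.0008,"z":0.02,"ax":0,"ay":0,"az":-0.0017,"hand":0.5},
    {"x":-0.0008,"y":-0.0008,"z":0.03,"ax":0,"ay":0,"az":-0.0017,"hand":0.5},
    {"x":-0.0008,"y":-0.0008,"z":0.037,"ax":0,"ay":0,"az":-0.0017,"hand":0.5},
    {"x":-0.0008,"y":-0.0008,"z":0.042,"ax":0,"ay":0,"az":-0.0017,"hand":0.5},
    {"x":-0.0008,"y":-0.0008,"z":0.047,"ax":0,"ay":0,"az":-0.0017,"hand":0.5},
    {"x":-0.0008,"y":-0.0008,"z":0.051,"ax":0,"ay":0,"az":-0.0017,"hand":0.5},
    {"x":-0.0008,"y":-0.0008,"z":0.053,"ax":0,"ay":0,"az":-0.0017,"hand":0.5},
    {"x":-0.0008,"y":-0.0008,"z":0.053,"ax":0,"ay":0,"az":-0.0017,"hand":0.5}
  ]
}}

```text
clock: 5.22
tcp_pos: [0.4719, 0.0452, 0.0177]
orientation: [0.0, 0.997, -0.082, -0.0]
wrist_force: [-0.3, -0.8, 0.1]
finger_gap: 0.0585
```

```bash
python3 - <<'E'
from h import *
m=viewer.camera_model('wrist');im=viewer.read_camera('wrist')[:,:,::-1].copy(); cv2.imwrite("pics/w8.png",im)
crop(im,180,100,460,310,2.8,"c8.png")
goto([.4718,.0449,.017],np.radians(-9.35));print(status.get_state()['wrist_force'],status.get_state()['ft_torque'])
E
```

```text
d [-0.0001  0.0004  0.0008] rv [ 0.0001 -0.0001 -0.0002] tcp [0.472  0.0453 0.0178] j [-0.07  0.3  -0.54  0.72 -0.    1.66] t 5.2667
[-1.54109962 -0.15705375 -1.53329388] [0.00202479 0.18215412 0.01551317]
```

View pics/c8.png

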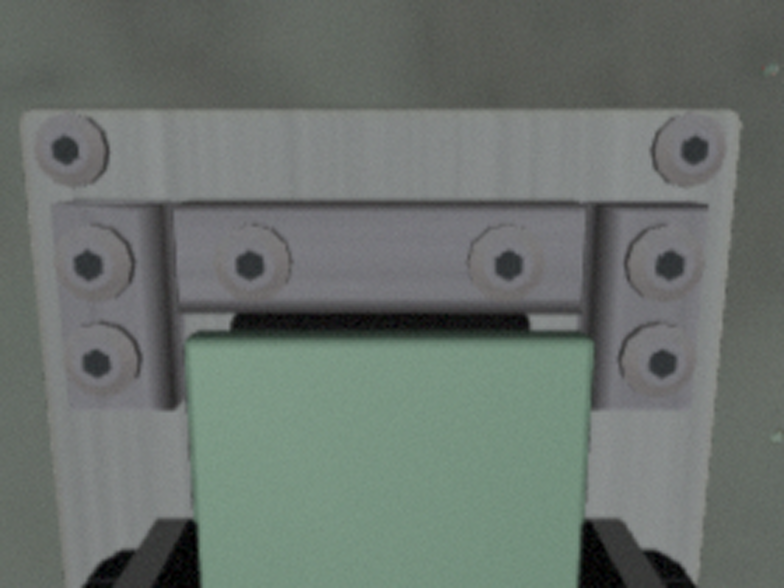

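>>> {"op": "carry_out", "data": {
  "plan": [
    {"x":-0.0012,"y":-0.001,"z":0,"ax":0,"ay":0,"az":0,"hand":0.5},
    {"x":-0.0012,"y":-0.001,"z":0.0005,"ax":0,"ay":0,"az":0,"hand":0.5},
    {"x":-0.0012,"y":-0.001,"z":0.0005,"ax":0,"ay":0,"az":0,"hand":0.5}
  ]
}}

```text
clock: 5.52
tcp_pos: [0.4712, 0.0465, 0.0174]
orientation: [0.0, 0.997, -0.082, 0.0]
wrist_force: [-0.6, -0.2, -1.0]
finger_gap: 0.0586
```

```bash
python3 - <<'E'
from h import *
m=viewer.camera_model('wrist');im=viewer.read_camera('wrist')[:,:,::-1].copy(); cv2.imwrite("pics/w9.png",im)
crop(im,180,100,460,310,2.8,"c9.png")
goto([.4718,.0449,.017],np.radians(-9.35));print(status.get_state()['wrist_force'],status.get_state()['ft_torque'])
E
```

```text
d [0.0008 0.0014 0.0004] rv [ 0.0001 -0.0006 -0.0001] tcp [0.4712 0.0465 0.0174] j [-0.07  0.3  -0.55  0.72 -0.    1.66] t 5.5667
[-0.93102819  0.07011787 -0.40184546] [0.00353698 0.0305932  0.00677792]
```

View pics/c9.png

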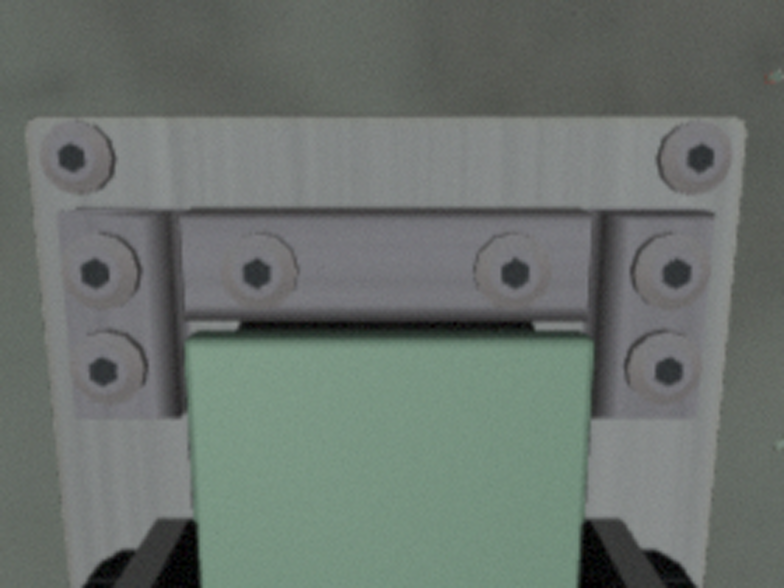

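The blank (188–592) is now centred over the bed (240–535), about 2 mm from the stop. I release it and lift.

>>> {"op": "carry_out", "data": {
  "plan": [
    {"x":0,"y":0,"z":0.0003,"ax":0,"ay":0,"az":0,"hand":0.8},
    {"x":0,"y":0,"z":0.0003,"ax":0,"ay":0,"az":0,"hand":0.9},
    {"x":0,"y":0,"z":0,"ax":0,"ay":0,"az":0,"hand":0.95},
    {"x":0,"y":0,"z":-0.01,"ax":0,"ay":0,"az":0,"hand":0.95},
    {"x":0,"y":0,"z":-0.04,"ax":0,"ay":0,"az":0,"hand":0.95},
    {"x":0,"y":0,"z":-0.08,"ax":0,"ay":0,"az":0,"hand":0.95},
    {"x":0,"y":0,"z":-0.12,"ax":0,"ay":0,"az":0,"hand":0.95},
    {"x":0,"y":0,"z":-0.16,"ax":0,"ay":0,"az":0,"hand":0.95},
    {"x":0,"y":0,"z":-0.19,"ax":0,"ay":0,"az":0,"hand":0.95},
    {"x":0,"y":0,"z":-0.2,"ax":0,"ay":0,"az":0,"hand":0.95},
    {"x":0,"y":0,"z":-0.2,"ax":0,"ay":0,"az":0,"hand":0.95}
  ]
}}

```text
clock: 6.48
tcp_pos: [0.4731, 0.0463, 0.2206]
orientation: [0.0, 0.997, -0.082, 0.004]
wrist_force: [-0.5, 0.5, -0.2]
finger_gap: 0.0811
```

```bash
python3 - <<'E'
from h import *
m=viewer.camera_model('wrist');im=viewer.read_camera('wrist')[:,:,::-1].copy(); cv2.imwrite("pics/w10.png",im)
np.save('w10.npy',m['T'])
crop(im,220,130,420,380,3,"c10.png")
goto([.4718,.0449,.017],np.radians(-9.35))
E
```

```text
d [-0.0005  0.0016  0.2012] rv [-0.0002 -0.0034 -0.    ] tcp [0.4719 0.0464 0.2182] j [-0.07  0.12 -0.23  1.22 -0.    1.66] t 6.5333
```

View pics/w10.png

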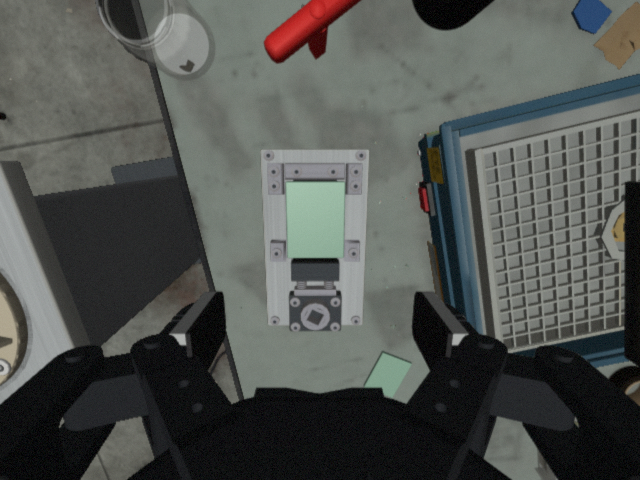

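View pics/c10.png

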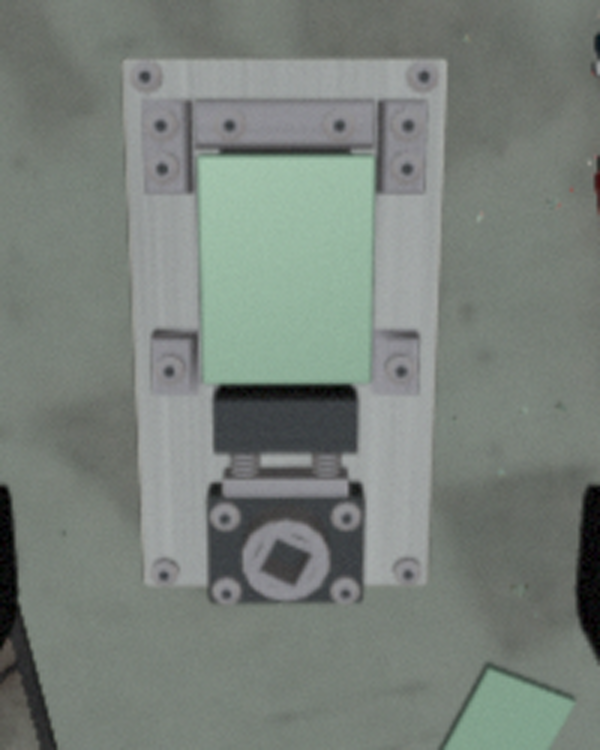

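The blank lies square in the pocket with the jaw open. The socket is at about (315,317) and stands turned. I'll enlarge it.

```bash
python3 - <<'E'
from h import *
im=cv2.imread("pics/w10.png"); crop(im,285,287,345,337,12,"c11.png")
m=viewer.camera_model('wrist'); m['T']=np.load('w10.npy')
print(onz(m,315.3,317,.044))
E
```

```text
[ 0.45509866 -0.05214341  0.044     ]
```

View pics/c11.png

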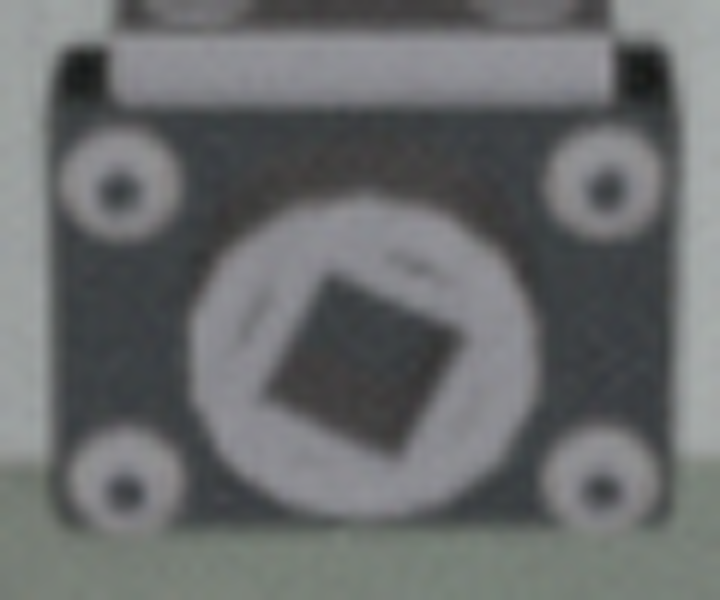

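Socket corners are about (333,270), (467,328), (400,458) and (265,395) in the crop, so the flats stand about 0.44 rad clockwise of the nest axes. Next the key rack.

```bash
python3 - <<'E'
from h import *
ms=viewer.camera_model('side'); print('flask base',onz(ms,277,295,0))
m=viewer.camera_model('wrist'); m['T']=np.load('w10.npy')
P=np.array([onz(m,285+u/12,287+v/12,.044)[:2] for u,v in [(333,270),(467,328),(400,458),(265,395)]]); print('socket',P.mean(0),np.linalg.norm(P-np.roll(P,1,0),axis=1),[ (np.degrees(np.arctan2(*(P[(i+1)%4]-P[i])[::-1]))-80.65)%90 for i in range(4)])
C=np.array([onz(m,285+u/12,287+v/12,.044)[:2] for u,v in [(190,355),(540,355),(365,193),(365,518)]]); print('head',C[:2].mean(0),C[2:].mean(0))
O=np.array([.4673,.0177]);t=np.radians(80.65);print('pred',O-.072*np.array([np.cos(t),np.sin(t)]))
goto([.49,.28,.25],np.radians(58))
E
```

```text
flask base [0.63429584 0.2564432  0.        ]
socket [ 0.45527932 -0.05247917] [0.01348022 0.01302623 0.01394317 0.0134397 ] [np.float64(64.41756472601345), np.float64(64.96374907957986), np.float64(62.434480313912246), np.float64(63.259216713986554)]
head [ 0.45530592 -0.05168721] [ 0.45526232 -0.05191334]
pred [ 0.45560252 -0.05334343]
d [-0.02   -0.2334 -0.0318] rv [ 0.0018 -0.0031 -1.1755] tcp [0.4719 0.0464 0.2182] j [-0.07  0.12 -0.23  1.22 -0.    1.66] t 6.5333
```

>>> {"op": "carry_out", "data": {
  "plan": [
    {"x":-0.003,"y":-0.035,"z":-0.01,"ax":0,"ay":0,"az":-0.12,"hand":0.95},
    {"x":-0.006,"y":-0.07,"z":-0.02,"ax":0,"ay":0,"az":-0.24,"hand":0.95},
    {"x":-0.009,"y":-0.105,"z":-0.03,"ax":0,"ay":0,"az":-0.36,"hand":0.95},
    {"x":-0.012,"y":-0.14,"z":-0.032,"ax":0,"ay":0,"az":-0.48,"hand":0.95},
    {"x":-0.015,"y":-0.175,"z":-0.032,"ax":0,"ay":0,"az":-0.6,"hand":0.95},
    {"x":-0.018,"y":-0.21,"z":-0.032,"ax":0,"ay":0,"az":-0.72,"hand":0.95},
    {"x":-0.02,"y":-0.233,"z":-0.032,"ax":0,"ay":0,"az":-0.84,"hand":0.95},
    {"x":-0.02,"y":-0.233,"z":-0.032,"ax":0,"ay":0,"az":-0.96,"hand":0.95},
    {"x":-0.02,"y":-0.233,"z":-0.032,"ax":0,"ay":0,"az":-1.08,"hand":0.95},
    {"x":-0.02,"y":-0.233,"z":-0.032,"ax":0,"ay":0,"az":-1.175,"hand":0.95},
    {"x":-0.02,"y":-0.233,"z":-0.032,"ax":0,"ay":0,"az":-1.175,"hand":0.95},
    {"x":-0.02,"y":-0.233,"z":-0.032,"ax":0,"ay":0,"az":-1.175,"hand":0.95}
  ]
}}

```text
clock: 7.53
tcp_pos: [0.489, 0.2793, 0.2478]
orientation: [0.001, 0.875, 0.483, -0.001]
wrist_force: [0.6, -0.9, 0.2]
finger_gap: 0.0818
```

```bash
python3 - <<'E'
from h import *
m=viewer.camera_model('wrist');im=viewer.read_camera('wrist')[:,:,::-1].copy(); cv2.imwrite("pics/w12.png",im)
np.save('w12.npy',m['T'])
goto([.57,.331,.2],np.radians(58))
E
```

```text
d [0.0869 0.0407 0.0483] rv [ 0.0012  0.001  -0.0033] tcp [0.4892 0.2792 0.2484] j [ 0.38  0.29  0.05  1.34 -0.    0.94] t 7.5833
```

View pics/w12.png

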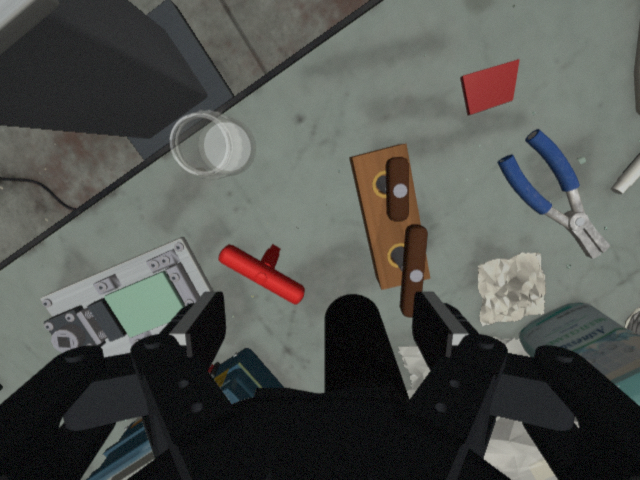

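Long key: cap (417,276), handle rows 225–316. Short key: cap (400,190), handle rows 157–221. The red one, at (262,273), stands apart.

```bash
python3 - <<'E'
from h import *
im=cv2.imread("pics/w12.png"); crop(im,370,140,450,330,3.9,"c12.png")
m=viewer.camera_model('wrist'); m['T']=np.load('w12.npy')
print('cap',onz(m,417,276,.103),'short cap',onz(m,399.5,190,.103))
print('wells', onz(m,396,258,.04),onz(m,381,185,.04))
a,b=onz(m,416,229,.103),onz(m,410,312,.103);print(np.linalg.norm(a-b),np.degrees(np.arctan2(*(a-b)[:2][::-1])))
a,b=onz(m,417,276,.103),onz(m,416,229,.103);print('half',np.linalg.norm(a-b))
E
```

```text
cap [0.57423916 0.33333894 0.103     ] short cap [0.49655211 0.35739785 0.103     ]
wells [0.57378557 0.32765366 0.04      ] [0.49538642 0.35287201 0.04      ]
0.08059430706456741 148.0988797729543
half 0.04447704472036215
```

View pics/c12.png

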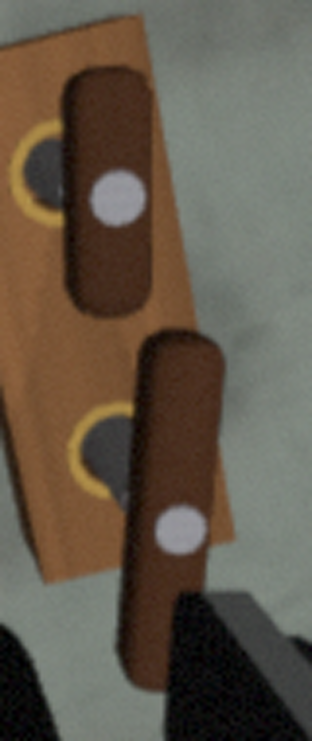

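```bash
python3 - <<'E'
from h import *
m=viewer.camera_model('wrist'); m['T']=np.load('w12.npy')
def A(p,q,z=.1):
    a,b=[onz(m,370+u/3.9,140+v/3.9,z) for u,v in (p,q)]; return np.degrees(np.arctan2(*(a-b)[:2][::-1]))
print(A((142,360),(119,650)),A((223,365),(206,590)))
print('rack',A((145,15),(235,540),.04),A((0,375),(45,583),.04))
goto([.5737,.333,.15],np.radians(55))
E
```

```text
147.2884185099807 148.4321796541302
rack 161.71256953558702 161.83238128142406
d [0.0906 0.0427 0.0983] rv [0.0012 0.001  0.049 ] tcp [0.4892 0.2792 0.2484] j [ 0.38  0.29  0.05  1.34 -0.    0.94] t 7.5833
```

>>> {"op": "carry_out", "data": {
  "plan": [
    {"x":0.03,"y":0.014,"z":0,"ax":0.001,"ay":0.001,"az":0,"hand":0.95},
    {"x":0.06,"y":0.028,"z":0,"ax":0.001,"ay":0.001,"az":0,"hand":0.95},
    {"x":0.09,"y":0.0425,"z":0.01,"ax":0.001,"ay":0.001,"az":0,"hand":0.85},
    {"x":0.0905,"y":0.0425,"z":0.04,"ax":0.001,"ay":0.001,"az":0,"hand":0.75},
    {"x":0.0905,"y":0.0425,"z":0.07,"ax":0.001,"ay":0.001,"az":0,"hand":0.75},
    {"x":0.0905,"y":0.0425,"z":0.09,"ax":0.001,"ay":0.001,"az":0,"hand":0.75},
    {"x":0.0905,"y":0.0425,"z":0.098,"ax":0.001,"ay":0.001,"az":0,"hand":0.75},
    {"x":0.0905,"y":0.0425,"z":0.098,"ax":0.001,"ay":0.001,"az":0,"hand":0.75}
  ]
}}

```text
clock: 8.25
tcp_pos: [0.5718, 0.332, 0.147]
orientation: [-0.0, 0.876, 0.483, -0.003]
wrist_force: [0.0, -0.1, 0.3]
finger_gap: 0.0643
```

```bash
python3 - <<'E'
from h import *
m=viewer.camera_model('wrist');im=viewer.read_camera('wrist')[:,:,::-1].copy(); cv2.imwrite("pics/w13.png",im)
np.save('w13.npy',m['T'])
goto([.5737,.3325,.073],np.radians(57.8))
E
```

```text
d [0.0006 0.0008 0.0764] rv [-0.0012  0.002  -0.0012] tcp [0.5728 0.3325 0.1494] j [ 0.4   0.52  0.15  1.21 -0.    0.97] t 8.3
```

View pics/w13.png

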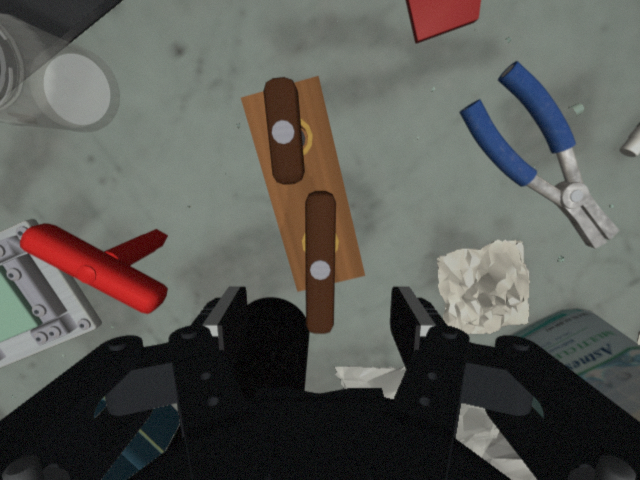

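The long handle is centred between the fingers at col 320, rows 191–333, with its cap at (320,270). The short key is clear at (283,131).

```bash
python3 - <<'E'
from h import *
m=viewer.camera_model('wrist'); m['T']=np.load('w13.npy')
im=cv2.imread("pics/w13.png"); hsv=cv2.cvtColor(im,cv2.COLOR_BGR2HSV)
c=onz(m,320,270,.103); print('cap',c)
g=im[258:284,306:334].min(2); mk=(g>110).astype(np.uint8); mo=cv2.moments(mk,True); u,v=306+mo['m10']/mo['m00'],258+mo['m01']/mo['m00']; print(u,v,onz(m,u,v,.103))
a,b=onz(m,320,193,.1),onz(m,319.5,331,.1); print((a+b)/2,np.linalg.norm(a-b),np.degrees(np.arctan2(*(a-b)[:2][::-1])))
c=onz(m,u,v,.103); goto([c[0],c[1],.0735],np.radians(57.8))
E
```

```text
cap [0.57355351 0.33253468 0.103     ]
319.6643598615917 269.7370242214533 [0.57330722 0.33245412 0.103     ]
[0.57213193 0.33324463 0.1       ] 0.08729914884136325 147.52656765537625
d [0.0004 0.0005 0.0759] rv [-0.0012  0.002  -0.0012] tcp [0.5728 0.3325 0.1494] j [ 0.4   0.52  0.15  1.21 -0.    0.97] t 8.3
```

>>> {"op": "carry_out", "data": {
  "plan": [
    {"x":0.0004,"y":0.0005,"z":0.035,"ax":-0.001,"ay":0.002,"az":0,"hand":0.7},
    {"x":0.0004,"y":0.0005,"z":0.06,"ax":-0.001,"ay":0.002,"az":0,"hand":0.7},
    {"x":0.0004,"y":0.0005,"z":0.0755,"ax":-0.001,"ay":0.002,"az":0,"hand":0.7},
    {"x":0.0004,"y":0.0005,"z":0.0755,"ax":-0.001,"ay":0.002,"az":0,"hand":0.5},
    {"x":0.0004,"y":0.0005,"z":0.0755,"ax":-0.001,"ay":0.002,"az":0,"hand":0.3},
    {"x":0.0004,"y":0.0005,"z":0.0755,"ax":-0.001,"ay":0.002,"az":0,"hand":0.15},
    {"x":0.0004,"y":0.0005,"z":0.0755,"ax":-0.001,"ay":0.002,"az":0,"hand":0.1},
    {"x":0.0004,"y":0.0005,"z":0.0755,"ax":-0.001,"ay":0.002,"az":0,"hand":0.1},
    {"x":0.0004,"y":0.0005,"z":0.0755,"ax":-0.001,"ay":0.002,"az":0,"hand":0.1},
    {"x":0.0004,"y":0.0005,"z":0.0755,"ax":-0.001,"ay":0.002,"az":0,"hand":0.1}
  ],
  "squeeze": 80
}}

```text
clock: 9.13
tcp_pos: [0.5751, 0.3332, 0.0769]
orientation: [0.0, 0.876, 0.483, 0.003]
wrist_force: [-0.6, -0.1, 7.0]
finger_gap: 0.0166
```

```bash
python3 - <<'E'
from h import *
m=viewer.camera_model('wrist');im=viewer.read_camera('wrist')[:,:,::-1].copy(); cv2.imwrite("pics/w14.png",im)
np.save('w14.npy',m['T'])
goto([.5737,.3325,.073],np.radians(57.8));s=status.get_state();print(s['wrist_force'],s['ft_torque'],s['finger_gap'])
E
```

```text
d [-0.0014 -0.0009  0.0039] rv [ 0.0029 -0.0041 -0.0014] tcp [0.5752 0.3332 0.077 ] j [ 0.4   0.56  0.04  1.05 -0.    0.97] t 9.1833
[-0.18662984 -0.53603337  6.92359944] [-0.12595883  0.11194981  0.01488009] 0.01679855042251253
```

View pics/w14.png

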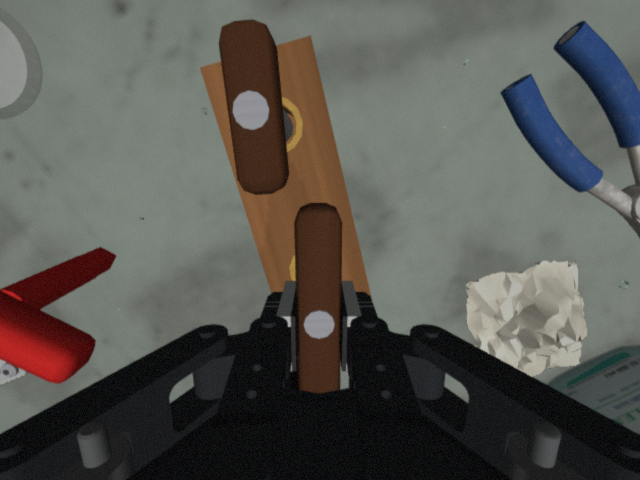

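```bash
python3 - <<'E'
from h import *
m=viewer.camera_model('wrist'); m['T']=np.load('w14.npy')
im=cv2.imread("pics/w14.png")
g=im[300:350,300:340].min(2); mk=(g>110).astype(np.uint8); mo=cv2.moments(mk,True); u,v=300+mo['m10']/mo['m00'],300+mo['m01']/mo['m00']; c=onz(m,u,v,.103);print(u,v,c)
s=status.get_state(); q=s['orientation']; R=Ro.from_quat([q[1],q[2],q[3],q[0]]); print('cap in tool',R.inv().apply(c-s['tcp_pos']),yawnow())
a,b=onz(m,320,205,.1),onz(m,319.5,390,.1); print(np.degrees(np.arctan2(*(a-b)[:2][::-1])))
E
```

```text
318.607476635514 324.1277258566978 [0.57427856 0.33446466 0.103     ]
cap in tool [ 0.00071739 -0.00134599 -0.02605126] (np.float64(1.0074217309838074), array([ 0.00468844,  0.00191384, -0.99998718]))
147.5950221572447
```

>>> {"op": "carry_out", "data": {
  "plan": [
    {"x":0,"y":0,"z":-0.02,"ax":0,"ay":0,"az":0,"hand":0.1},
    {"x":0,"y":0,"z":-0.05,"ax":0,"ay":0,"az":0,"hand":0.1},
    {"x":0,"y":0,"z":-0.085,"ax":0,"ay":0,"az":0,"hand":0.1},
    {"x":0,"y":0,"z":-0.12,"ax":0,"ay":0,"az":0,"hand":0.1},
    {"x":0,"y":0,"z":-0.14,"ax":0,"ay":0,"az":0,"hand":0.1},
    {"x":0,"y":0,"z":-0.14,"ax":0,"ay":0,"az":0,"hand":0.1}
  ]
}}

```text
clock: 9.68
tcp_pos: [0.5771, 0.3342, 0.2243]
orientation: [0.001, 0.876, 0.483, 0.008]
wrist_force: [0.2, 0.2, -0.5]
finger_gap: 0.0162
```

```bash
python3 - <<'E'
from h import *
goto([.4554,-.0527,.2],np.radians(54.4));s=status.get_state();print(s['wrist_force'],s['ft_torque'],s['finger_gap'])
for n in ['side','wrist']:
    im=viewer.read_camera(n)[:,:,::-1].copy(); cv2.imwrite(f"pics/{n}15.png",im)
crop(cv2.imread("pics/side15.png"),230,180,400,330,4,"c15.png")
E
```

```text
d [-0.3924  0.1035  0.02  ] rv [ 0.0088 -0.0137  0.058 ] tcp [0.5771 0.3342 0.2243] j [0.4  0.49 0.29 1.36 0.   0.97] t 9.6833
[ 0.21056606  0.22859699 -0.50699509] [ 0.0339432  -0.010685   -0.01264936] 0.01621613537109647
```

View pics/c15.png

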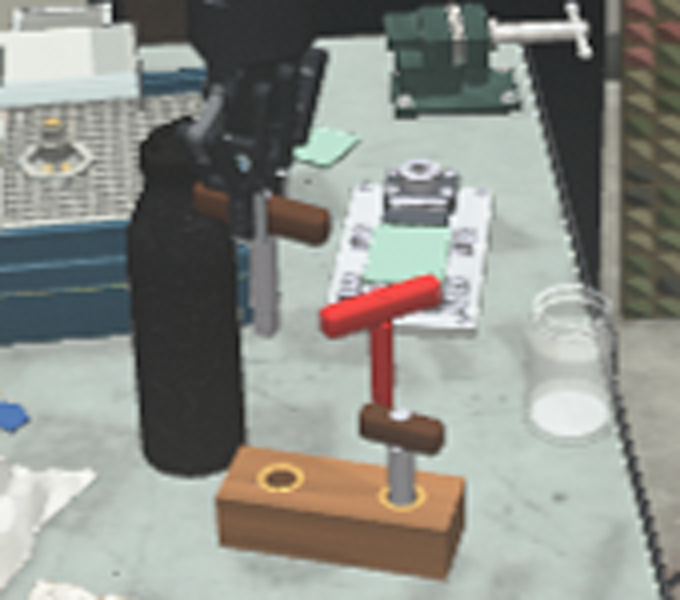

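View pics/wrist15.png

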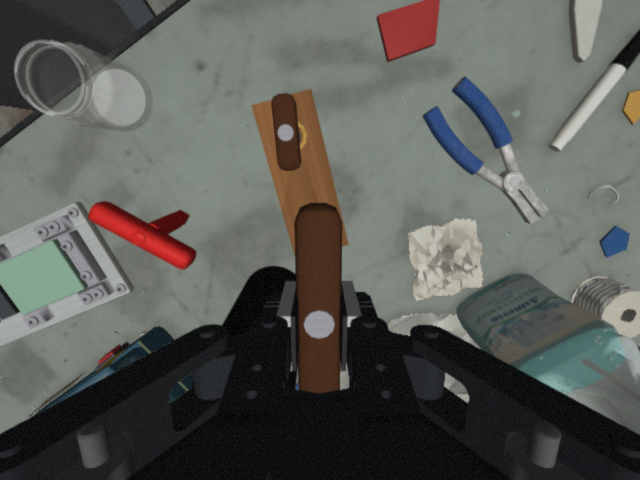

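The long key is gripped, hangs straight in the side view, and is clear of its well. I carry it round the flask to the socket.

>>> {"op": "carry_out", "data": {
  "plan": [
    {"x":-0.03,"y":-0.02,"z":0,"ax":0,"ay":0,"az":0.02,"hand":0.1},
    {"x":-0.06,"y":-0.04,"z":0,"ax":0,"ay":0,"az":0.03,"hand":0.1},
    {"x":-0.089,"y":-0.059,"z":0,"ax":0.009,"ay":-0.014,"az":0.04,"hand":0.1},
    {"x":-0.123,"y":-0.041,"z":0,"ax":0.009,"ay":-0.014,"az":0.058,"hand":0.1},
    {"x":-0.156,"y":-0.023,"z":0,"ax":0.009,"ay":-0.014,"az":0.058,"hand":0.1},
    {"x":-0.19,"y":-0.005,"z":0,"ax":0.009,"ay":-0.014,"az":0.058,"hand":0.1},
    {"x":-0.224,"y":0.013,"z":0,"ax":0.009,"ay":-0.014,"az":0.058,"hand":0.1},
    {"x":-0.257,"y":0.031,"z":0,"ax":0.009,"ay":-0.014,"az":0.058,"hand":0.1},
    {"x":-0.291,"y":0.049,"z":0,"ax":0.009,"ay":-0.014,"az":0.058,"hand":0.1},
    {"x":-0.325,"y":0.067,"z":0,"ax":0.009,"ay":-0.014,"az":0.058,"hand":0.1},
    {"x":-0.358,"y":0.085,"z":0.01,"ax":0.009,"ay":-0.014,"az":0.058,"hand":0.1},
    {"x":-0.392,"y":0.1035,"z":0.02,"ax":0.009,"ay":-0.014,"az":0.058,"hand":0.1}
  ]
}}

```text
clock: 10.78
tcp_pos: [0.4523, -0.0547, 0.195]
orientation: [-0.001, 0.889, 0.457, -0.005]
wrist_force: [0.5, -0.0, -1.2]
finger_gap: 0.0169
```

```bash
python3 - <<'E'
from h import *
goto([.4554,-.0527,.14],np.radians(54.4))
E
```

```text
d [0.0039 0.0016 0.0549] rv [-0.0055  0.0074  0.0002] tcp [ 0.4523 -0.0547  0.195 ] j [-0.29  0.11 -0.31  1.17 -0.01  0.33] t 10.7833
```

>>> {"op": "carry_out", "data": {
  "plan": [
    {"x":0.004,"y":0.003,"z":0.03,"ax":-0.0055,"ay":0.0075,"az":0,"hand":0.1},
    {"x":0.004,"y":0.003,"z":0.05,"ax":-0.0055,"ay":0.0075,"az":0,"hand":0.1},
    {"x":0.004,"y":0.003,"z":0.062,"ax":-0.0055,"ay":0.0075,"az":0,"hand":0.1},
    {"x":0.004,"y":0.003,"z":0.066,"ax":-0.0055,"ay":0.0075,"az":0,"hand":0.1},
    {"x":0.004,"y":0.003,"z":0.066,"ax":-0.0055,"ay":0.0075,"az":0,"hand":0.1},
    {"x":0.004,"y":0.003,"z":0.066,"ax":-0.0055,"ay":0.0075,"az":0,"hand":0.1}
  ]
}}

```text
clock: 11.28
tcp_pos: [0.4561, -0.0531, 0.1286]
orientation: [-0.0, 0.889, 0.457, -0.0]
wrist_force: [0.3, -0.0, -0.5]
finger_gap: 0.0166
```

```bash
python3 - <<'E'
from h import *
goto([.4554,-.0527,.118],np.radians(54.4))
for n in ['side','top','wrist']:
    im=viewer.read_camera(n)[:,:,::-1].copy(); cv2.imwrite(f"pics/{n}16.png",im)
crop(cv2.imread("pics/side16.png"),290,170,370,240,9,"c16.png")
s=status.get_state(); q=s['orientation']; R=Ro.from_quat([q[1],q[2],q[3],q[0]])
m=viewer.camera_model('side'); 
for y in (-.0013,0): print(proj(m,s['tcp_pos']+R.apply([0,y,.071])))
print('socket proj',proj(m,[.4554,-.0527,.044]))
E
```

```text
d [-0.     -0.0008  0.0106] rv [-0.0012  0.0003  0.0006] tcp [ 0.4561 -0.0531  0.1286] j [-0.29  0.15 -0.42  1.    0.    0.33] t 11.2833
(np.float64(334.1701612910889), np.float64(217.7086411369889))
(np.float64(333.8160970746574), np.float64(217.605654520004))
socket proj (np.float64(334.47742366373484), np.float64(221.78259485822))
```

View pics/c16.png

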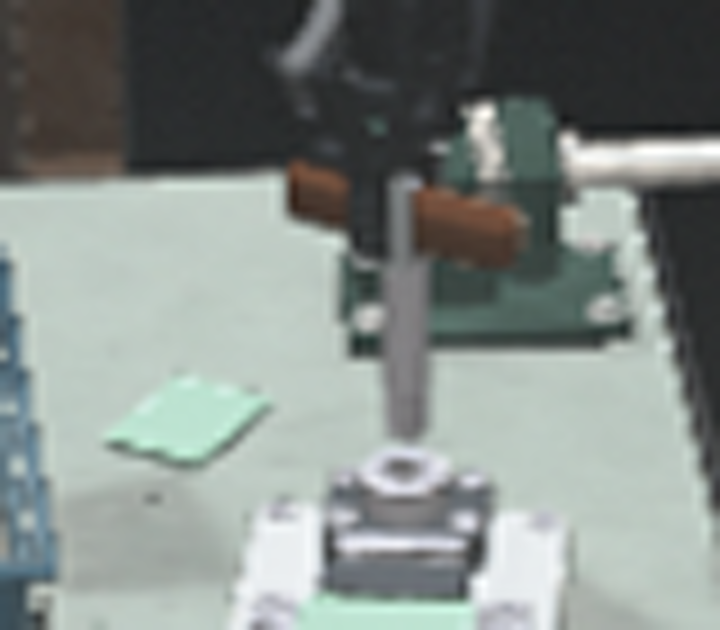

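View pics/wrist16.png

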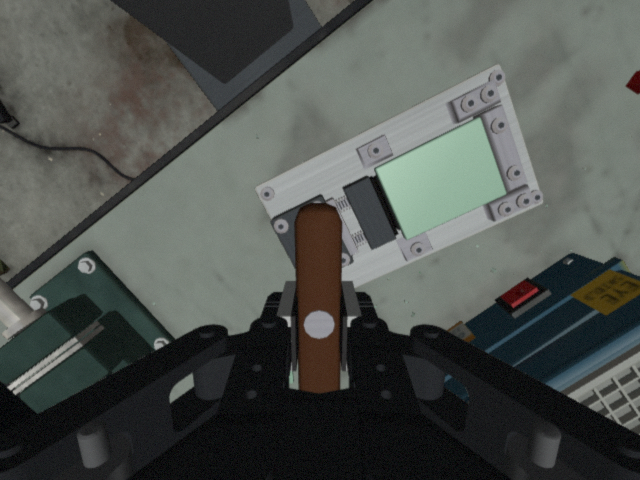

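In the side view, the tip (335.0,218.6) sits directly over the socket (335.0,222.0). I lower it onto the mouth.

>>> {"op": "carry_out", "data": {
  "plan": [
    {"x":0,"y":0.0004,"z":0.008,"ax":-0.001,"ay":0,"az":0,"hand":0.1},
    {"x":0,"y":0.0004,"z":0.013,"ax":-0.001,"ay":0,"az":0,"hand":0.1},
    {"x":0,"y":0.0004,"z":0.016,"ax":-0.001,"ay":0,"az":0,"hand":0.1},
    {"x":0,"y":0.0004,"z":0.018,"ax":-0.001,"ay":0,"az":0,"hand":0.1},
    {"x":0,"y":0.0004,"z":0.018,"ax":-0.001,"ay":0,"az":0,"hand":0.1}
  ]
}}

```text
clock: 11.85
tcp_pos: [0.457, -0.0534, 0.1111]
orientation: [0.001, 0.889, 0.458, 0.0]
wrist_force: [-0.2, 0.9, -1.2]
finger_gap: 0.0164
```

```bash
python3 - <<'E'
from h import *
goto([.4554,-.0527,.101],np.radians(54.4));s=status.get_state();print(s['wrist_force'],s['ft_torque'])
E
```

```text
d [-0.0004 -0.0018  0.0101] rv [ 0.0015 -0.0002  0.0009] tcp [ 0.457  -0.0534  0.1111] j [-0.29  0.17 -0.45  0.95 -0.    0.33] t 11.85
[-0.18679996  0.94980734 -1.19439641] [-0.00544844 -0.03169529  0.02590025]
```

No contact force at tip z≈0.040, so it is entering. I continue.

>>> {"op": "carry_out", "data": {
  "plan": [
    {"x":0,"y":-0.0004,"z":0.003,"ax":0.001,"ay":0,"az":0,"hand":0.1},
    {"x":0,"y":-0.0004,"z":0.006,"ax":0.001,"ay":0,"az":0,"hand":0.1},
    {"x":0,"y":-0.0004,"z":0.0085,"ax":0.001,"ay":0,"az":0,"hand":0.1},
    {"x":0,"y":-0.0004,"z":0.0085,"ax":0.001,"ay":0,"az":0,"hand":0.1}
  ]
}}

```text
clock: 12.18
tcp_pos: [0.4564, -0.0531, 0.102]
orientation: [-0.0, 0.889, 0.458, -0.0]
wrist_force: [0.3, 0.6, -1.5]
finger_gap: 0.0165
```

```bash
python3 - <<'E'
from h import *
goto([.4554,-.0527,.101],np.radians(54.4));s=status.get_state();print(s['wrist_force'],s['ft_torque'])
for n in ['side']:
    im=viewer.read_camera(n)[:,:,::-1].copy(); cv2.imwrite(f"pics/{n}17.png",im)
crop(cv2.imread("pics/side17.png"),290,170,370,240,9,"c17.png")
E
```

```text
d [-0.0003 -0.001   0.001 ] rv [-0.0004  0.0001  0.0009] tcp [ 0.4564 -0.0531  0.102 ] j [-0.29  0.18 -0.47  0.93  0.    0.33] t 12.1833
[ 0.34243988  0.60223021 -1.45817754] [-0.0325777  -0.03322927 -0.0434477 ]
```

View pics/c17.png

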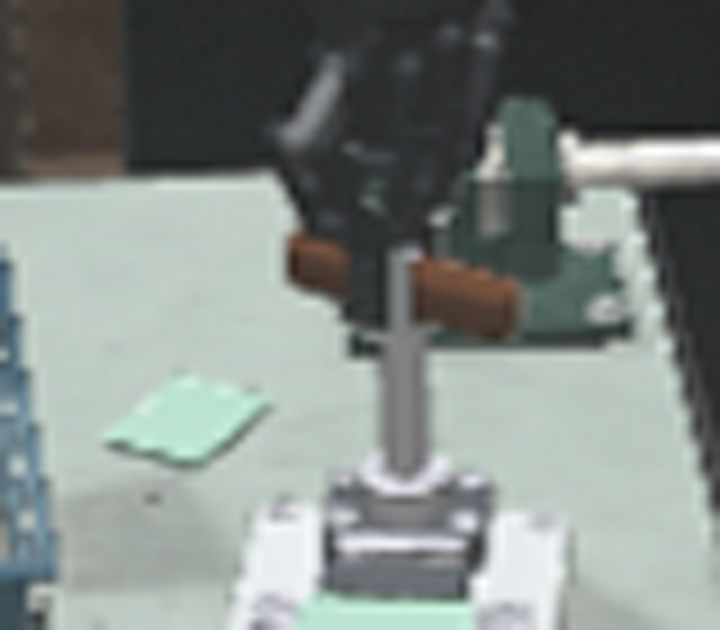

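It is seated about 13 mm deep. Now I turn clockwise (+az), keeping the key's axis fixed.

>>> {"op": "carry_out", "data": {
  "plan": [
    {"x":-0.0001,"y":0,"z":0,"ax":0,"ay":0,"az":0.1,"hand":0.1},
    {"x":-0.0003,"y":0,"z":0,"ax":0,"ay":0,"az":0.2,"hand":0.1},
    {"x":-0.0004,"y":-0.0001,"z":0,"ax":0,"ay":0,"az":0.3,"hand":0.1},
    {"x":-0.0005,"y":-0.0001,"z":0,"ax":0,"ay":0,"az":0.4,"hand":0.1},
    {"x":-0.0006,"y":-0.0002,"z":0,"ax":0,"ay":0,"az":0.5,"hand":0.1},
    {"x":-0.0007,"y":-0.0002,"z":0,"ax":0,"ay":0,"az":0.6,"hand":0.1},
    {"x":-0.0008,"y":-0.0003,"z":0,"ax":0,"ay":0,"az":0.7,"hand":0.1},
    {"x":-0.0009,"y":-0.0004,"z":0,"ax":0,"ay":0,"az":0.8,"hand":0.1},
    {"x":-0.001,"y":-0.0005,"z":0,"ax":0,"ay":0,"az":0.9,"hand":0.1},
    {"x":-0.0011,"y":-0.0006,"z":0,"ax":0,"ay":0,"az":1.0,"hand":0.1},
    {"x":-0.0011,"y":-0.0006,"z":0,"ax":0,"ay":0,"az":1.0,"hand":0.1}
  ]
}}

```text
clock: 13.15
tcp_pos: [0.4555, -0.0544, 0.1024]
orientation: [0.001, 1.0, -0.026, 0.0]
wrist_force: [-0.3, -2.7, -1.8]
finger_gap: 0.0166
```

```bash
python3 - <<'E'
from h import *
goto([.4554,-.0527,.101],np.radians(54.4)-1.0);s=status.get_state();print(s['wrist_force'],s['ft_torque'],np.degrees(yawnow()[0]))
for n in ['wrist']:
    im=viewer.read_camera(n)[:,:,::-1].copy(); cv2.imwrite(f"pics/{n}18.png",im)
E
```

```text
d [-0.0002 -0.0017  0.0014] rv [ 0.0015 -0.0001 -0.0019] tcp [ 0.4555 -0.0544  0.1024] j [-0.29  0.18 -0.47  0.93 -0.    1.33] t 13.15
[-0.28299185 -2.73017879 -1.83290268] [-0.64336107  0.05265534 -0.0055995 ] -3.004565373522483
```

View pics/wrist18.png

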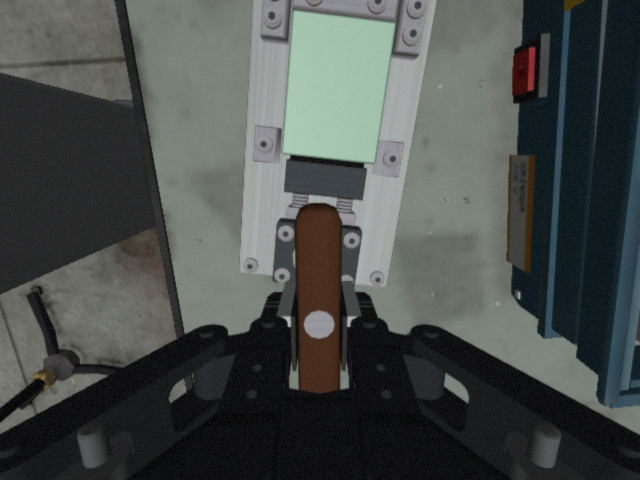

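The jaw has advanced towards the glass. I turn on to the stop.

>>> {"op": "carry_out", "data": {
  "plan": [
    {"x":-0.0001,"y":0.0002,"z":0.0005,"ax":0,"ay":0,"az":0.08,"hand":0.1},
    {"x":-0.0002,"y":0.0002,"z":0.0005,"ax":0,"ay":0,"az":0.16,"hand":0.1},
    {"x":-0.0003,"y":0.0002,"z":0.0005,"ax":0,"ay":0,"az":0.24,"hand":0.1},
    {"x":-0.0004,"y":0.0002,"z":0.0005,"ax":0,"ay":0,"az":0.32,"hand":0.1},
    {"x":-0.0005,"y":0.0001,"z":0.0005,"ax":0,"ay":0,"az":0.4,"hand":0.1},
    {"x":-0.0006,"y":0.0001,"z":0.0005,"ax":0,"ay":0,"az":0.46,"hand":0.1},
    {"x":-0.0006,"y":0,"z":0.0005,"ax":0,"ay":0,"az":0.52,"hand":0.1},
    {"x":-0.0006,"y":0,"z":0.0005,"ax":0,"ay":0,"az":0.52,"hand":0.1}
  ]
}}

```text
clock: 13.87
tcp_pos: [0.4547, -0.0547, 0.1023]
orientation: [0.001, 0.96, -0.28, 0.0]
wrist_force: [-2.4, -2.6, 2.9]
finger_gap: 0.0163
```

```bash
python3 - <<'E'
from h import *
goto([.4554,-.0527,.101],np.radians(54.4)-1.52);s=status.get_state();print(s['wrist_force'],s['ft_torque'],np.degrees(yawnow()[0]))
E
```

```text
d [-0.0005 -0.002   0.0013] rv [ 0.0023 -0.0012  0.0038] tcp [ 0.4547 -0.0547  0.1023] j [-0.29  0.17 -0.47  0.93 -0.    1.84] t 13.8667
[-2.36875888 -2.57802201  2.86451408] [-0.69097343  0.65445312  0.2280479 ] -32.47232464879207
```

>>> {"op": "carry_out", "data": {
  "plan": [
    {"x":0,"y":0,"z":0,"ax":0,"ay":0,"az":0.05,"hand":0.1},
    {"x":0,"y":0,"z":0,"ax":0,"ay":0,"az":0.1,"hand":0.1},
    {"x":0,"y":0,"z":0,"ax":0,"ay":0,"az":0.1,"hand":0.1}
  ]
}}

```text
clock: 14.12
tcp_pos: [0.4545, -0.0548, 0.1023]
orientation: [0.001, 0.945, -0.326, 0.0]
wrist_force: [-1.8, -2.1, 0.7]
finger_gap: 0.0167
```

```bash
python3 - <<'E'
from h import *
s=status.get_state();print(s['wrist_force'],s['ft_torque'],np.degrees(yawnow()[0]))
E
```

```text
[-1.75852925 -2.07294247  0.69461132] [-0.46450557  0.49568416  0.17856571] -38.06671455336134
```

>>> {"op": "carry_out", "data": {
  "plan": [
    {"x":0,"y":0,"z":0,"ax":0,"ay":0,"az":0.05,"hand":0.1},
    {"x":0,"y":0,"z":0,"ax":0,"ay":0,"az":0.08,"hand":0.1},
    {"x":0,"y":0,"z":0,"ax":0,"ay":0,"az":0.08,"hand":0.1}
  ]
}}

```text
clock: 14.37
tcp_pos: [0.4543, -0.0548, 0.1023]
orientation: [0.002, 0.932, -0.362, 0.0]
wrist_force: [-2.0, -1.8, 0.2]
finger_gap: 0.0167
```

```bash
python3 - <<'E'
from h import *
s=status.get_state();print(s['wrist_force'],s['ft_torque'],np.degrees(yawnow()[0]))
im=viewer.read_camera('wrist')[:,:,::-1].copy(); cv2.imwrite(f"pics/w19.png",im)
E
```

```text
[-2.01961608 -1.82826851  0.2466648 ] [-0.49060905  0.54179457  0.26545317] -42.47525979178991
```

View pics/w19.png

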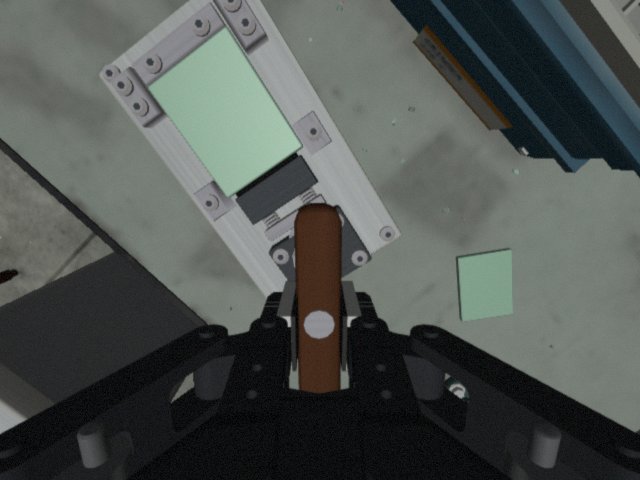

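The blank lies against the stop and the jaw is on it. I push a little more to confirm the screw's stop.

>>> {"op": "carry_out", "data": {
  "plan": [
    {"x":0,"y":0,"z":0,"ax":0,"ay":0,"az":0.05,"hand":0.1},
    {"x":0,"y":0,"z":0,"ax":0,"ay":0,"az":0.08,"hand":0.1},
    {"x":0,"y":0,"z":0,"ax":0,"ay":0,"az":0.08,"hand":0.1}
  ]
}}

```text
clock: 14.67
tcp_pos: [0.4542, -0.0548, 0.1024]
orientation: [0.002, 0.917, -0.398, -0.0]
wrist_force: [-1.1, -2.0, 0.8]
finger_gap: 0.0166
```

```bash
python3 - <<'E'
from h import *
s=status.get_state();print(s['wrist_force'],s['ft_torque'],np.degrees(yawnow()[0]))
E
```

```text
[-1.11329939 -1.98886836  0.83986171] [-0.4672674   0.44621697  0.2160109 ] -46.899198688001476
```

>>> {"op": "carry_out", "data": {
  "plan": [
    {"x":0,"y":0,"z":0,"ax":0,"ay":0,"az":0.04,"hand":0.1},
    {"x":0,"y":0,"z":0,"ax":0,"ay":0,"az":0.08,"hand":0.1},
    {"x":0,"y":0,"z":0,"ax":0,"ay":0,"az":0.08,"hand":0.1}
  ]
}}

```text
clock: 14.92
tcp_pos: [0.454, -0.0547, 0.1023]
orientation: [0.002, 0.901, -0.433, -0.0]
wrist_force: [-1.8, -2.0, 1.0]
finger_gap: 0.0171
```

```bash
python3 - <<'E'
from h import *
s=status.get_state();print(s['wrist_force'],s['ft_torque'],np.degrees(yawnow()[0]))
im=viewer.read_camera('wrist')[:,:,::-1].copy(); cv2.imwrite(f"pics/w20.png",im)
im=viewer.read_camera('side')[:,:,::-1].copy(); crop(im,290,170,370,240,9,"c20s.png")
E
```

```text
[-1.76137834 -1.99931066  0.95039655] [-0.45869636  0.44948727  0.21650763] -51.37204894538713
```

View pics/w20.png

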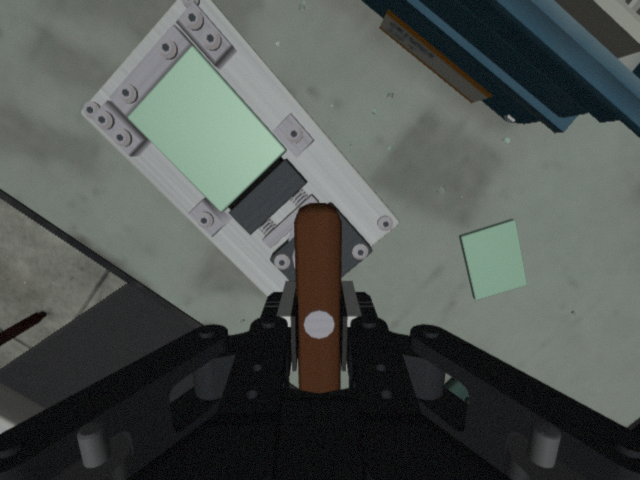

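View pics/c20s.png

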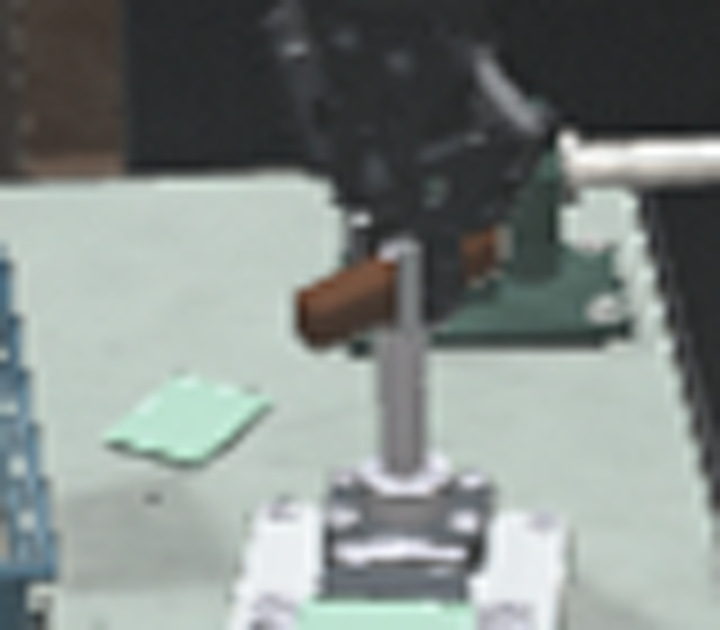

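>>> {"op": "carry_out", "data": {
  "plan": [
    {"x":0,"y":0,"z":0,"ax":0,"ay":0,"az":0.04,"hand":0.1},
    {"x":0,"y":0,"z":0,"ax":0,"ay":0,"az":0.08,"hand":0.1},
    {"x":0,"y":0,"z":0,"ax":0,"ay":0,"az":0.12,"hand":0.1},
    {"x":0,"y":0,"z":0,"ax":0,"ay":0,"az":0.12,"hand":0.1}
  ],
  "squeeze": 110
}}

```text
clock: 15.35
tcp_pos: [0.4539, -0.0546, 0.1024]
orientation: [0.002, 0.874, -0.486, -0.0]
wrist_force: [-2.3, -1.7, 1.3]
finger_gap: 0.0159
```

```bash
python3 - <<'E'
from h import *
s=status.get_state();print(s['wrist_force'],s['ft_torque'],np.degrees(yawnow()[0]),s['finger_gap'],s['tau'].round(2))
im=viewer.read_camera('wrist')[:,:,::-1].copy(); cv2.imwrite(f"pics/w21.png",im); crop(im,80,0,400,300,2.5,"c21.png")
im=cv2.imread("pics/w20.png");m=viewer.camera_model('wrist')
E
```

```text
[-2.3052747  -1.70500109  1.32899749] [-0.37764147  0.61452916  0.2537988 ] -58.120581409707 0.015868507052971714 [  0.46 -36.06  26.91  -0.87   0.73   0.7 ]
```

View pics/c21.png

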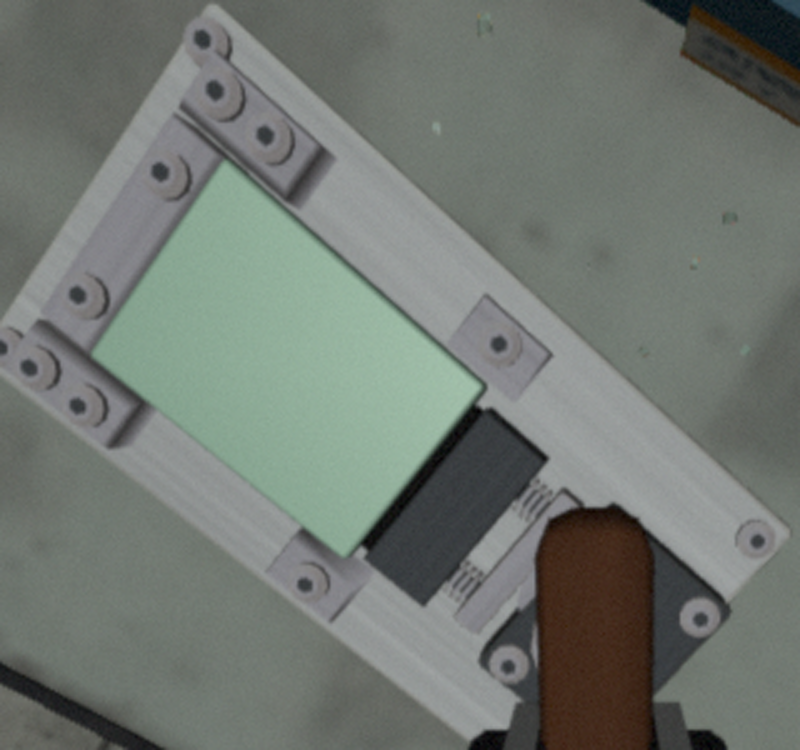

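The blank is hard against the stop and the jaw is on it. I back off within the play, pull the key out and check the socket's angle.

>>> {"op": "carry_out", "data": {
  "plan": [
    {"x":0,"y":0,"z":0,"ax":0,"ay":0,"az":-0.08,"hand":0.1},
    {"x":0,"y":0,"z":0,"ax":0,"ay":0,"az":-0.15,"hand":0.1}
  ]
}}

```text
clock: 15.57
tcp_pos: [0.454, -0.0547, 0.1024]
orientation: [0.002, 0.909, -0.416, -0.0]
wrist_force: [-0.9, -1.8, -0.9]
finger_gap: 0.0161
```

```bash
python3 - <<'E'
from h import *
s=status.get_state();print(s['wrist_force'],s['ft_torque'],np.degrees(yawnow()[0]))
goto([.4554,-.0527,.16],yawnow()[0])
E
```

```text
[-0.87634882 -1.7927437  -0.91289519] [-0.56650924  0.33629698  0.01993227] -49.13415701799732
d [-0.0006 -0.0022 -0.0576] rv [ 0.0031 -0.0012 -0.    ] tcp [ 0.454  -0.0547  0.1024] j [-0.29  0.17 -0.47  0.93 -0.    2.13] t 15.5667
```

>>> {"op": "carry_out", "data": {
  "plan": [
    {"x":0,"y":0,"z":-0.008,"ax":0,"ay":0,"az":0,"hand":0.1},
    {"x":0,"y":0,"z":-0.018,"ax":0,"ay":0,"az":0,"hand":0.1},
    {"x":0,"y":0,"z":-0.035,"ax":0,"ay":0,"az":0,"hand":0.1},
    {"x":0,"y":0,"z":-0.065,"ax":0,"ay":0,"az":0,"hand":0.1},
    {"x":0,"y":0,"z":-0.1,"ax":0,"ay":0,"az":0,"hand":0.1},
    {"x":0,"y":0.03,"z":-0.12,"ax":0,"ay":0,"az":0,"hand":0.1},
    {"x":0,"y":0.06,"z":-0.12,"ax":0,"ay":0,"az":0,"hand":0.1},
    {"x":0,"y":0.09,"z":-0.12,"ax":0,"ay":0,"az":0,"hand":0.1},
    {"x":0,"y":0.09,"z":-0.12,"ax":0,"ay":0,"az":0,"hand":0.1},
    {"x":0,"y":0.09,"z":-0.12,"ax":0,"ay":0,"az":0,"hand":0.1}
  ]
}}

```text
clock: 16.4
tcp_pos: [0.386, -0.1137, 0.2234]
orientation: [0.001, 0.909, -0.417, 0.001]
wrist_force: [0.2, -0.4, -1.1]
finger_gap: 0.0163
```

```bash
python3 - <<'E'
from h import *
m=viewer.camera_model('wrist');im=viewer.read_camera('wrist')[:,:,::-1].copy(); cv2.imwrite("pics/w22.png",im); np.save('w22.npy',m['T'])
u,v=proj(m,[.4554,-.0527,.044]);print(u,v)
s=status.get_state();print(s['wrist_force'],s['tcp_pos'],s['clock'],s['finger_gap'])
E
```

```text
317.14797926823405 124.27126731756891
[ 0.82025801  0.84721369 -1.48267007] [ 0.38658753 -0.11339834  0.22326103] 16.45 0.016038187376148306
```

View pics/w22.png

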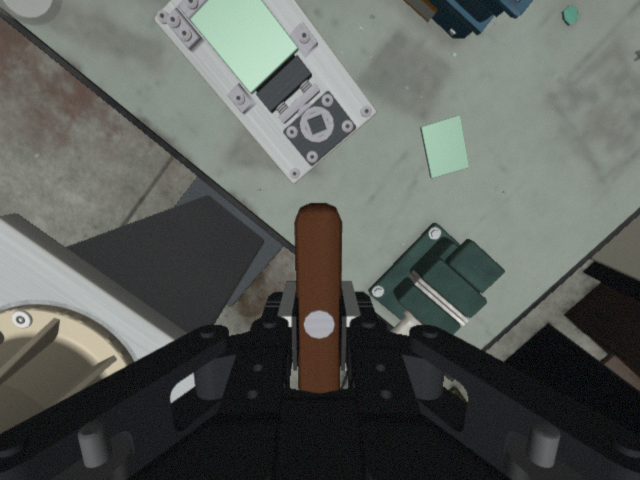

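```bash
python3 - <<'E'
from h import *
im=cv2.imread("pics/w22.png"); crop(im,285,95,350,150,12,"c22.png"); crop(im,150,0,390,190,3.3,"c22b.png")
E
```

```text
(no output)
```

View pics/c22.png

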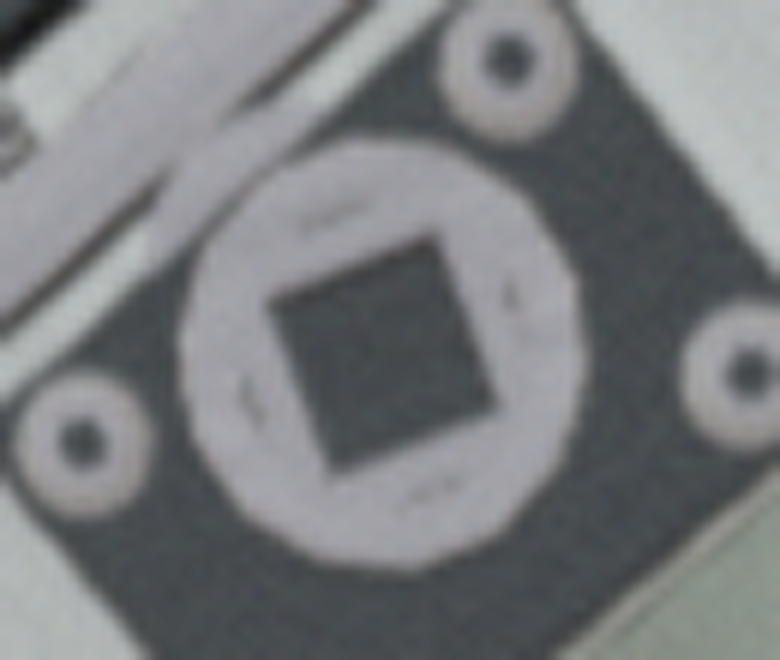

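View pics/c22b.png

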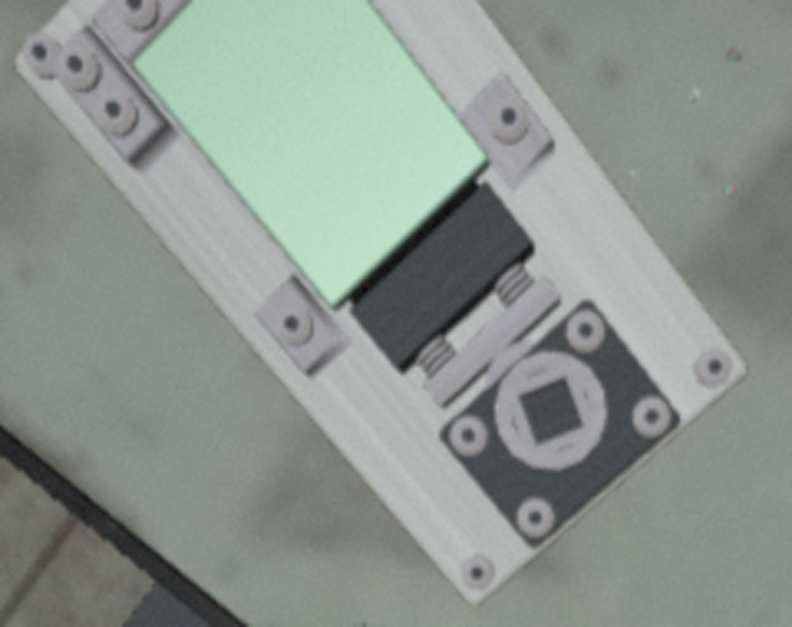

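```bash
python3 - <<'E'
from h import *
m=viewer.camera_model('wrist'); m['T']=np.load('w22.npy')
P=np.array([onz(m,285+u/12,95+v/12,.044)[:2] for u,v in [(268,300),(437,238),(497,408),(332,474)]]); print('socket',P.mean(0),np.linalg.norm(P-np.roll(P,1,0),axis=1))
a=[(80.65-np.degrees(np.arctan2(*(P[(i+1)%4]-P[i])[::-1])))%90 for i in range(4)]; print(a, np.radians(np.mean(a)),np.radians(np.mean(a))+np.pi/2)
E
```

```text
socket [ 0.45505373 -0.05276839] [0.01347938 0.01358149 0.01305267 0.01353599]
[np.float64(20.976794100606753), np.float64(19.26425554382118), np.float64(19.17635596603742), np.float64(19.09659755778248)] 0.34258196605179597 1.9133782928466925
```

The socket's flats now stand at 1.91 rad, which is the screw's stop, with the jaw on the glass. I carry the key back towards the rack.

```bash
python3 - <<'E'
from h import *
goto([.48,.27,.245],np.radians(57.8))
E
```

```text
d [-0.2293 -0.3211 -0.0226] rv [-4.0000e-04 -2.7000e-03  1.2736e+00] tcp [ 0.3866 -0.1134  0.2233] j [-0.48 -0.02 -0.37  1.22 -0.    1.95] t 16.45
```

>>> {"op": "carry_out", "data": {
  "plan": [
    {"x":-0.019,"y":-0.027,"z":-0.01,"ax":0,"ay":0,"az":-0.12,"hand":0.1},
    {"x":-0.038,"y":-0.054,"z":-0.02,"ax":0,"ay":0,"az":-0.24,"hand":0.1},
    {"x":-0.057,"y":-0.08,"z":-0.023,"ax":0,"ay":0,"az":-0.36,"hand":0.1},
    {"x":-0.076,"y":-0.107,"z":-0.023,"ax":0,"ay":0,"az":-0.48,"hand":0.1},
    {"x":-0.095,"y":-0.134,"z":-0.023,"ax":0,"ay":0,"az":-0.6,"hand":0.1},
    {"x":-0.115,"y":-0.16,"z":-0.023,"ax":0,"ay":0,"az":-0.72,"hand":0.1},
    {"x":-0.134,"y":-0.187,"z":-0.023,"ax":0,"ay":0,"az":-0.84,"hand":0.1},
    {"x":-0.153,"y":-0.214,"z":-0.023,"ax":0,"ay":0,"az":-0.96,"hand":0.1},
    {"x":-0.172,"y":-0.241,"z":-0.023,"ax":0,"ay":0,"az":-1.08,"hand":0.1},
    {"x":-0.191,"y":-0.268,"z":-0.023,"ax":0,"ay":0,"az":-1.2,"hand":0.1},
    {"x":-0.21,"y":-0.294,"z":-0.023,"ax":0,"ay":0,"az":-1.32,"hand":0.1},
    {"x":-0.229,"y":-0.321,"z":-0.023,"ax":0,"ay":0,"az":-1.44,"hand":0.1}
  ]
}}

```text
clock: 17.45
tcp_pos: [0.4799, 0.2732, 0.245]
orientation: [0.001, 0.957, 0.29, -0.0]
wrist_force: [0.5, -0.1, -0.8]
finger_gap: 0.0158
```

```bash
python3 - <<'E'
from h import *
goto([.48,.27,.245],np.radians(57.8))
E
```

```text
d [-0.0017  0.0027 -0.    ] rv [ 0.0012  0.0011 -0.4201] tcp [0.4799 0.2732 0.245 ] j [ 0.37  0.27  0.01  1.32 -0.    1.35] t 17.45
```

>>> {"op": "carry_out", "data": {
  "plan": [
    {"x":0,"y":0,"z":0,"ax":0.001,"ay":0.001,"az":-0.12,"hand":0.1},
    {"x":0,"y":0,"z":0,"ax":0.001,"ay":0.001,"az":-0.24,"hand":0.1},
    {"x":0,"y":0,"z":0,"ax":0.001,"ay":0.001,"az":-0.36,"hand":0.1},
    {"x":0,"y":0,"z":0,"ax":0.001,"ay":0.001,"az":-0.42,"hand":0.1},
    {"x":0,"y":0,"z":0,"ax":0.001,"ay":0.001,"az":-0.42,"hand":0.1},
    {"x":0,"y":0,"z":0,"ax":0.001,"ay":0.001,"az":-0.42,"hand":0.1}
  ]
}}

```text
clock: 17.95
tcp_pos: [0.4798, 0.2744, 0.2446]
orientation: [-0.0, 0.876, 0.483, -0.0]
wrist_force: [0.2, 0.0, -0.3]
finger_gap: 0.0161
```

```bash
python3 - <<'E'
from h import *
m=viewer.camera_model('wrist');im=viewer.read_camera('wrist')[:,:,::-1].copy(); cv2.imwrite("pics/w23.png",im); np.save('w23.npy',m['T'])
goto([.574,.333,.17],np.radians(57.8))
im=viewer.read_camera('side')[:,:,::-1].copy(); cv2.imwrite("pics/s23.png",im)
crop(im,230,160,400,320,4,"c23s.png")
s=status.get_state(); q=s['orientation']; R=Ro.from_quat([q[1],q[2],q[3],q[0]]);m=viewer.camera_model('side');print(proj(m,s['tcp_pos']+R.apply([0,-.0013,.071])))
E
```

```text
d [0.1001 0.0483 0.0746] rv [-0.0004  0.0001 -0.0008] tcp [0.4798 0.2741 0.2447] j [0.37 0.27 0.01 1.32 0.   0.94] t 18.0
(np.float64(334.3719835995522), np.float64(241.1117810309348))
```

View pics/w23.png

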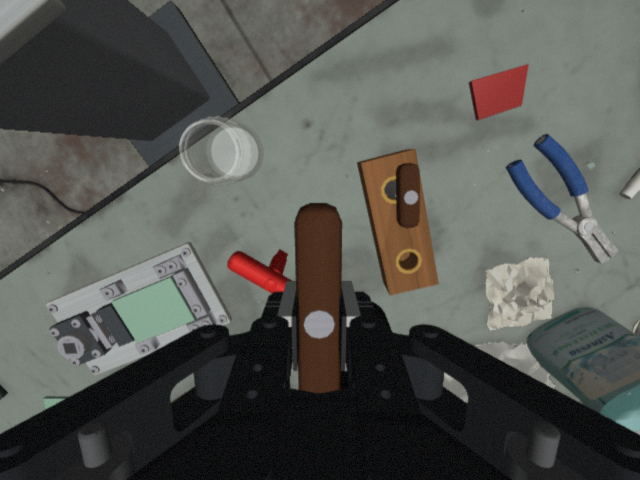

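View pics/c23s.png

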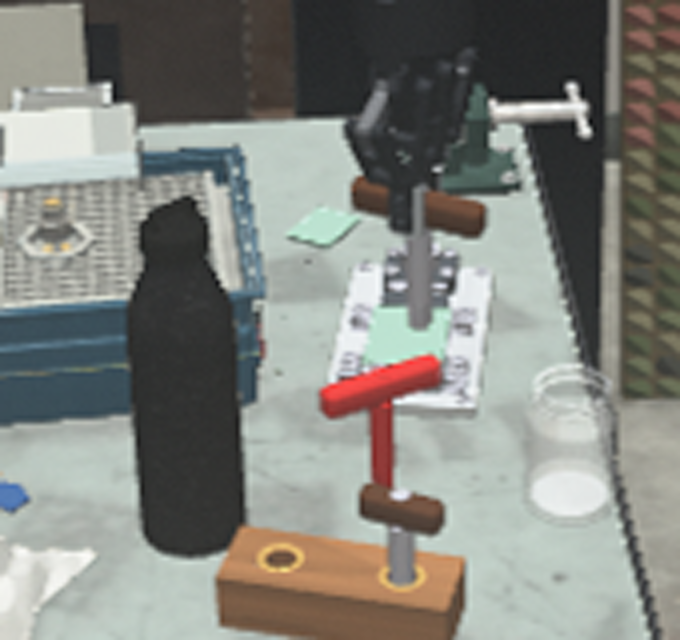

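The empty well is at (408,261). The key still hangs straight: its tip in the side view matches the prediction with the same offset as before. I'll measure the well.

```bash
python3 - <<'E'
from h import *
im=cv2.imread("pics/w23.png"); m=viewer.camera_model('wrist'); m['T']=np.load('w23.npy')
hsv=cv2.cvtColor(im[240:285,385:432],cv2.COLOR_BGR2HSV)
crop(im,360,140,450,300,4,"c23.png")
dark=(im[245:278,392:425].max(2)<70).astype(np.uint8); mo=cv2.moments(dark,True); print(mo['m00'],392+mo['m10']/mo['m00'],245+mo['m01']/mo['m00'])
print(onz(m,408,261,.04))
C=[onz(m,u,v,.04)[:2] for u,v in [(359,161),(414,149),(438,283),(389,295)]];print(np.array(C),np.mean(C,0),np.linalg.norm(np.array(C)-np.roll(C,1,0),axis=1))
E
```

```text
174.0 409.0919540229885 261.44827586206895
[0.57331583 0.33246493 0.04      ]
[[0.45270256 0.34105044]
 [0.47212912 0.39376078]
 [0.61402688 0.34854979]
 [0.59744056 0.2951772 ]] [0.53407478 0.34463455] [0.1518336  0.05617625 0.14892618 0.05589042]
```

View pics/c23.png

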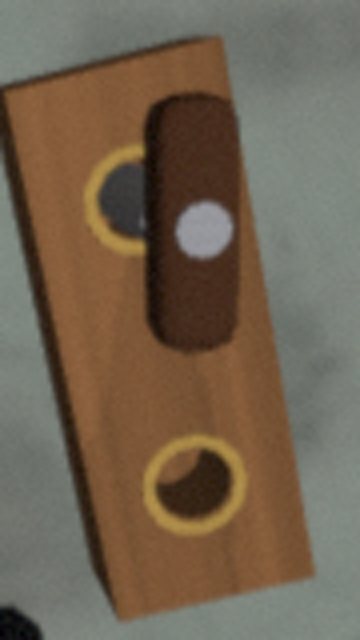

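```bash
python3 - <<'E'
from h import *
goto([.5746,.3323,.135],np.radians(57.8))
E
```

```text
d [0.1    0.0489 0.1097] rv [-0.0002  0.0001 -0.0009] tcp [0.4799 0.2738 0.2448] j [0.37 0.27 0.01 1.32 0.   0.94] t 18.05
```

>>> {"op": "carry_out", "data": {
  "plan": [
    {"x":0.033,"y":0.016,"z":0,"ax":0,"ay":0,"az":-0.001,"hand":0.1},
    {"x":0.066,"y":0.032,"z":0,"ax":0,"ay":0,"az":-0.001,"hand":0.1},
    {"x":0.1,"y":0.049,"z":0.01,"ax":0,"ay":0,"az":-0.001,"hand":0.1},
    {"x":0.1,"y":0.049,"z":0.045,"ax":0,"ay":0,"az":-0.001,"hand":0.1},
    {"x":0.1,"y":0.049,"z":0.08,"ax":0,"ay":0,"az":-0.001,"hand":0.1},
    {"x":0.1,"y":0.049,"z":0.11,"ax":0,"ay":0,"az":-0.001,"hand":0.1},
    {"x":0.1,"y":0.049,"z":0.11,"ax":0,"ay":0,"az":-0.001,"hand":0.1},
    {"x":0.1,"y":0.049,"z":0.11,"ax":0,"ay":0,"az":-0.001,"hand":0.1}
  ]
}}

```text
clock: 18.72
tcp_pos: [0.5731, 0.3317, 0.1329]
orientation: [-0.0, 0.876, 0.483, -0.003]
wrist_force: [-0.1, -0.2, -0.4]
finger_gap: 0.0163
```

```bash
python3 - <<'E'
from h import *
goto([.5746,.3323,.079],np.radians(57.8))
im=viewer.read_camera('side')[:,:,::-1].copy(); cv2.imwrite("pics/s24.png",im)
crop(im,260,200,380,330,5,"c24s.png")
E
```

```text
d [0.0015 0.0011 0.0539] rv [-0.0032  0.0041 -0.0007] tcp [0.5731 0.3317 0.1329] j [0.4  0.53 0.13 1.18 0.   0.97] t 18.7167
```

View pics/c24s.png

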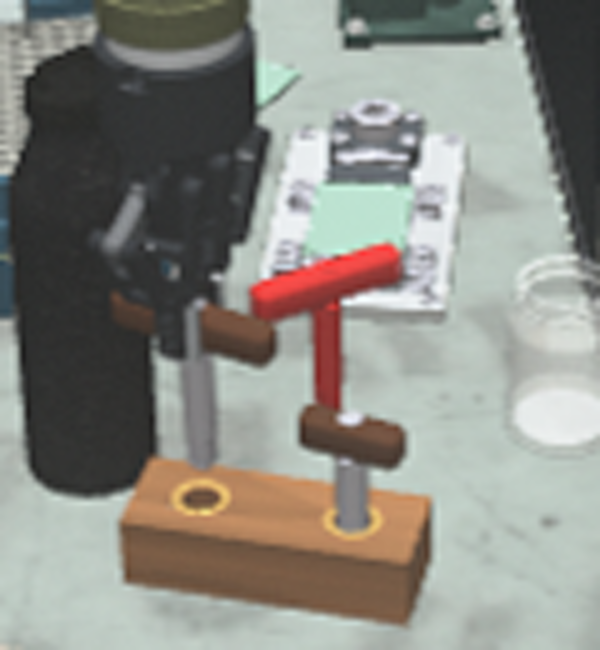

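The tip is directly above the empty well, (204,465) over (203,497). I lower it.

>>> {"op": "carry_out", "data": {
  "plan": [
    {"x":0.0015,"y":0.001,"z":0.01,"ax":-0.003,"ay":0.004,"az":0,"hand":0.1},
    {"x":0.0015,"y":0.001,"z":0.02,"ax":-0.003,"ay":0.004,"az":0,"hand":0.1},
    {"x":0.0015,"y":0.001,"z":0.03,"ax":-0.003,"ay":0.004,"az":0,"hand":0.1},
    {"x":0.0015,"y":0.001,"z":0.035,"ax":-0.003,"ay":0.004,"az":0,"hand":0.1}
  ]
}}

```text
clock: 19.1
tcp_pos: [0.579, 0.3341, 0.1076]
orientation: [0.001, 0.876, 0.483, 0.007]
wrist_force: [-5.9, -2.3, 6.6]
finger_gap: 0.0161
```

```bash
python3 - <<'E'
from h import *
goto([.5746,.3323,.079],np.radians(57.8));print(status.get_state()['wrist_force'])
E
```

```text
d [-0.0042 -0.003   0.0285] rv [ 0.0084 -0.0114 -0.0007] tcp [0.579  0.3341 0.1076] j [ 0.4   0.54  0.08  1.1  -0.    0.97] t 19.1
[-5.90825436 -2.27983462  6.58238537]
```

>>> {"op": "carry_out", "data": {
  "plan": [
    {"x":-0.004,"y":-0.003,"z":-0.003,"ax":0.008,"ay":-0.011,"az":0,"hand":0.1},
    {"x":-0.004,"y":-0.003,"z":-0.003,"ax":0.008,"ay":-0.011,"az":0,"hand":0.1},
    {"x":-0.004,"y":-0.003,"z":-0.003,"ax":0.008,"ay":-0.011,"az":0,"hand":0.1},
    {"x":-0.004,"y":-0.003,"z":-0.003,"ax":0.008,"ay":-0.011,"az":0,"hand":0.1}
  ]
}}

```text
clock: 19.43
tcp_pos: [0.5745, 0.3324, 0.1106]
orientation: [0.0, 0.876, 0.483, 0.001]
wrist_force: [-0.0, -0.3, -1.4]
finger_gap: 0.016
```

```bash
python3 - <<'E'
from h import *
goto([.5746,.3323,.079],np.radians(57.8));print(status.get_state()['wrist_force'],status.get_state()['qvel'].round(3))
E
```

```text
d [-0.0001  0.0001  0.0316] rv [ 0.0007 -0.0009 -0.0008] tcp [0.5745 0.3324 0.1106] j [ 0.4   0.54  0.09  1.12 -0.    0.97] t 19.4333
[-0.03204557 -0.28274088 -1.41510529] [ 0.     0.012 -0.008 -0.    -0.001 -0.002]
```

Back on target with no side load. I lower it slowly.

>>> {"op": "carry_out", "data": {
  "plan": [
    {"x":0,"y":0,"z":0.003,"ax":0,"ay":0,"az":0,"hand":0.1},
    {"x":0,"y":0,"z":0.006,"ax":0,"ay":0,"az":0,"hand":0.1},
    {"x":0,"y":0,"z":0.009,"ax":0,"ay":0,"az":0,"hand":0.1},
    {"x":0,"y":0,"z":0.012,"ax":0,"ay":0,"az":0,"hand":0.1},
    {"x":0,"y":0,"z":0.015,"ax":0,"ay":0,"az":0,"hand":0.1},
    {"x":0,"y":0,"z":0.015,"ax":0,"ay":0,"az":0,"hand":0.1}
  ]
}}

```text
clock: 19.93
tcp_pos: [0.574, 0.3321, 0.0943]
orientation: [-0.0, 0.876, 0.483, -0.0]
wrist_force: [-0.2, -0.4, -0.8]
finger_gap: 0.016
```

```bash
python3 - <<'E'
from h import *
goto([.5746,.3323,.079],np.radians(57.8));print(status.get_state()['wrist_force'],status.get_state()['qvel'].round(3))
E
```

```text
d [0.0005 0.0004 0.0153] rv [-0.0003  0.0005 -0.0008] tcp [0.574  0.3321 0.0943] j [ 0.4   0.55  0.07  1.09 -0.    0.97] t 19.9333
[-0.19915014 -0.36407115 -0.79242991] [ 0.    -0.007  0.011  0.013 -0.001  0.001]
```

>>> {"op": "carry_out", "data": {
  "plan": [
    {"x":0.0003,"y":0.0003,"z":0.003,"ax":0,"ay":0,"az":0,"hand":0.1},
    {"x":0.0003,"y":0.0003,"z":0.006,"ax":0,"ay":0,"az":0,"hand":0.1},
    {"x":0.0003,"y":0.0003,"z":0.009,"ax":0,"ay":0,"az":0,"hand":0.1},
    {"x":0.0003,"y":0.0003,"z":0.012,"ax":0,"ay":0,"az":0,"hand":0.1},
    {"x":0.0003,"y":0.0003,"z":0.015,"ax":0,"ay":0,"az":0,"hand":0.1},
    {"x":0.0003,"y":0.0003,"z":0.0155,"ax":0,"ay":0,"az":0,"hand":0.1},
    {"x":0.0003,"y":0.0003,"z":0.0155,"ax":0,"ay":0,"az":0,"hand":0.1}
  ]
}}

```text
clock: 20.52
tcp_pos: [0.5742, 0.3321, 0.0785]
orientation: [-0.0, 0.876, 0.483, -0.001]
wrist_force: [0.1, -0.6, -1.3]
finger_gap: 0.0163
```

```bash
python3 - <<'E'
from h import *
goto([.5746,.3323,.077],np.radians(57.8));print(status.get_state()['wrist_force'],status.get_state()['qvel'].round(3))
E
```

```text
d [0.0004 0.0003 0.0015] rv [-0.0007  0.0011 -0.0008] tcp [0.5742 0.3321 0.0785] j [ 0.4   0.56  0.04  1.06 -0.    0.97] t 20.5167
[ 0.1269356  -0.63924983 -1.30992768] [ 0.    -0.005  0.007  0.003  0.001  0.002]
```

Tip is about 1 mm off the floor. I release it slowly to about 40 mm of opening, then rise.

>>> {"op": "carry_out", "data": {
  "plan": [
    {"x":0,"y":0,"z":0.001,"ax":0,"ay":0,"az":0,"hand":0.1},
    {"x":0,"y":0,"z":0.001,"ax":0,"ay":0,"az":0,"hand":0.3},
    {"x":0,"y":0,"z":0.001,"ax":0,"ay":0,"az":0,"hand":0.5},
    {"x":0,"y":0,"z":0.001,"ax":0,"ay":0,"az":0,"hand":0.6},
    {"x":0,"y":0,"z":0.001,"ax":0,"ay":0,"az":0,"hand":0.6},
    {"x":0,"y":0,"z":-0.01,"ax":0,"ay":0,"az":0,"hand":0.6},
    {"x":0,"y":0,"z":-0.03,"ax":0,"ay":0,"az":0,"hand":0.6},
    {"x":0,"y":0,"z":-0.06,"ax":0,"ay":0,"az":0,"hand":0.6},
    {"x":0,"y":0,"z":-0.095,"ax":0,"ay":0,"az":0,"hand":0.6},
    {"x":0,"y":0,"z":-0.13,"ax":0,"ay":0,"az":0,"hand":0.6},
    {"x":0,"y":0,"z":-0.15,"ax":0,"ay":0,"az":0,"hand":0.6},
    {"x":-0.03,"y":-0.02,"z":-0.16,"ax":0,"ay":0,"az":0,"hand":0.6}
  ]
}}

```text
clock: 21.52
tcp_pos: [0.5481, 0.3198, 0.2417]
orientation: [0.001, 0.876, 0.483, 0.004]
wrist_force: [1.3, 0.1, 0.4]
finger_gap: 0.051
```

>>> {"op": "carry_out", "data": {
  "plan": [
    {"x":-0.03,"y":-0.02,"z":0,"ax":0,"ay":0,"az":0,"hand":0.6},
    {"x":-0.06,"y":-0.04,"z":0,"ax":0,"ay":0,"az":0,"hand":0.6},
    {"x":-0.08,"y":-0.05,"z":0,"ax":0,"ay":0,"az":0,"hand":0.6},
    {"x":-0.08,"y":-0.05,"z":0,"ax":0,"ay":0,"az":0,"hand":0.6},
    {"x":-0.08,"y":-0.05,"z":0,"ax":0,"ay":0,"az":0,"hand":0.6}
  ]
}}

```text
clock: 21.93
tcp_pos: [0.4626, 0.2787, 0.2425]
orientation: [0.001, 0.876, 0.483, 0.006]
wrist_force: [0.8, 1.0, -0.3]
finger_gap: 0.0512
```

```bash
python3 - <<'E'
from h import *
s=status.get_state(); print(s['wrist_force'],s['tcp_pos'],s['clock'])
for n in ['side','top','wrist']:
    im=viewer.read_camera(n)[:,:,::-1].copy(); cv2.imwrite(f"pics/{n}25.png",im)
a=cv2.imread("pics/side25.png")[170:330,250:400]; cv2.imwrite("pics/c25.png",cv2.resize(a,None,fx=3.7,fy=3.7,interpolation=cv2.INTER_CUBIC))
E
```

```text
[ 0.76514172  1.03388021 -0.30760022] [0.46263711 0.27867574 0.2425418 ] 21.9333
```

View pics/c25.png

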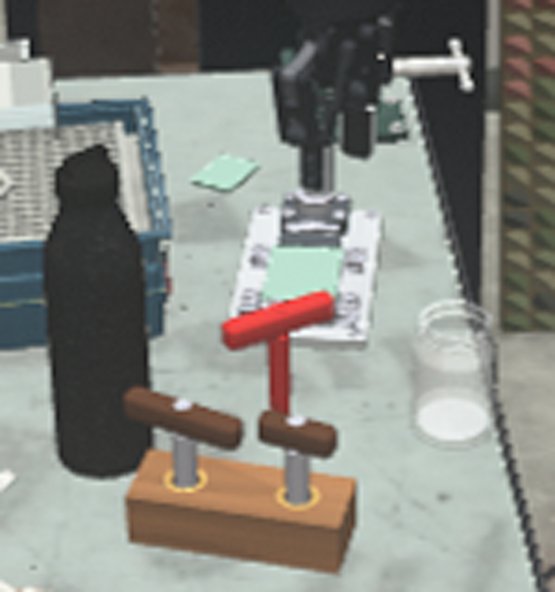

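View pics/wrist25.png

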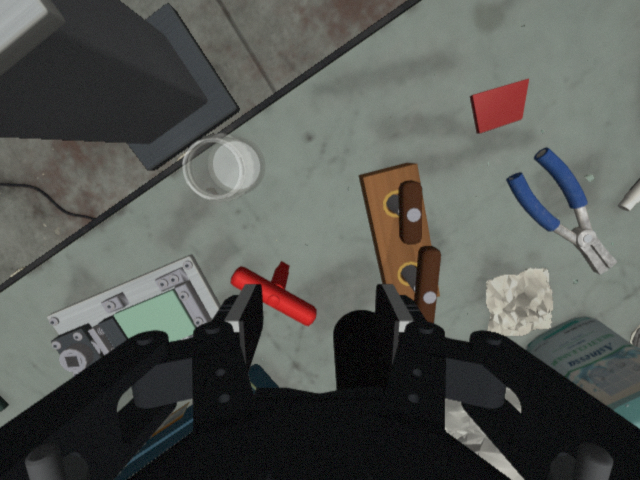

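View pics/top25.png

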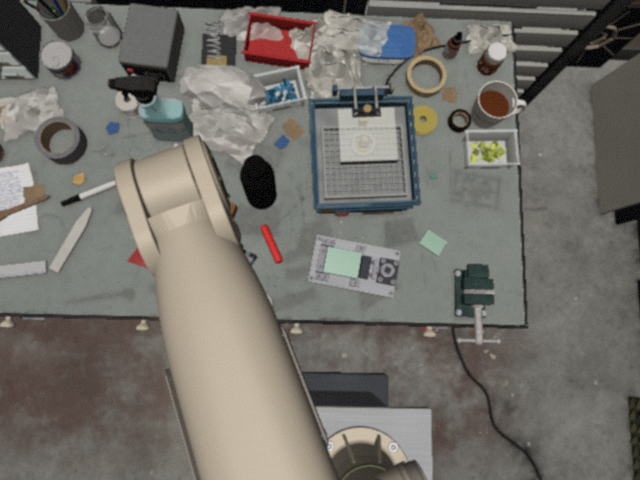

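Checks:
- The long key's cap in the side view is at (299.2,279.5), against (299.5,279.5) at the start, so it stands fully down in its well.
- The short key, the flask, the jar, the offcut and the red key have not moved.
- The nest at (353,265) in the top view still holds the blank against the stop, with the jaw on it.

I hand in.

```bash
python3 - <<'E'
from workcell import env
print(env.hand_in())
E
```

```text
the job is handed in; nothing more can be done
None
```

I laid the blank in the nest, clamped it with the long key, stood the key back in its own well and handed the job in. That was at about 22 s of the 72 s allowed, and the hand-in gave no verdict.

**Glass:** In the last close views the blank lies square and hard against the end stop, with the jaw on it.

**Clamp:** I turned the key clockwise until the socket's flats measured about 1.91 rad in the picture; the stop is at 1.9 rad. I never felt a clear stop: the wrist torque levelled off at about 0.2–0.27 N m. The key's yaw had also gone further (about 2.4 rad) than the roughly 0.2 rad of play explains. So the screw's position rests on the picture, and I could not read the grip force or the cam slide directly.

**Key return:** The first lowering into the rack drifted about 5 mm and touched the rim with about 9 N. I re-centred and lowered it again without load. The key's cap ended at the same pixel height as at the start, so it stands fully down.

**Other things:** In the last pictures the short key, red key, offcut, flask and jar look where they started, and the arm was clear of everything.

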